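Close up the gear housing

ROBOT

A 6-joint arm with a two-finger parallel gripper is mounted at the origin on the work surface. World frame = base frame: x ahead of the robot, y to its left, z up, the work surface at z = 0. Lengths are in mm, angles in rad, forces in N, time in s.
With the tool pointing down it reaches from about 350 to 975 mm from the base axis. Payload 7.1 kg.
Tool frame: the origin (TCP) lies midway between the tips of the shut fingers; the grasp point (between the pads) lies 19 mm behind it; z points along the fingers, y is the line along which they close (so a half turn about z gives the same grasp; the last joint's range is limited). The gripper opens to 88 mm and grips with 3 to 60 N. Pads are 20 mm wide; open, the fingers measure 115 mm over their backs; the gripper's body (75 mm by 178 mm) begins 61 mm behind the grasp point.
Start: joints at [1.092, 0.423, 1.63, -0, 1.089, -0.019], TCP at [277.323, 560.086, 222.675] pointing down, gripper open.
Joint ranges: [-3, 3], [-0.9, 2.11], [0.09, 2.58], [-1.31, 4.45], [0.11, 2.69], [-2.54, 2.54]. Speed limits (rad/s): [2.39, 2.39, 3.01, 3.14, 3.14, 3.14].

INTERFACE

Orientations are given as a rotation vector (axis times angle).
In Python, from workcell import ctrl gives the robot as it stands.
- The arm moves only by the shell command python3 -m pendant 'ROWS'. ROWS is a JSON object of lists of equal length, an entry for each row: "grip": the opening, from -1 (shut) to 1 (fully open); "linear": the shift along the tool's x, y, z in mm, a list of three; "angular": the turn, a rotation vector about the tool's x, y, z in rad, a list of three. In form: {"grip": [grip, ...], "linear": [[tx, ty, tz], ...], "angular": [[ax, ay, az], ...]}. A call has 1 to 12 rows; each row shifts and turns the commanded pose from where the row before left it, along the tool's axes as they then stand; what a row does not reach is not made up. A row lasts 1/12 s, in which the tool goes at most 41.7 mm and 7.16 degrees, less where a joint would pass 70% of its speed; a pose out of reach is approached as far as the arm can. A call with a gripper value outside its range is refused whole. The fingers move at their own pace and stop on an object; the grip force is fixed at half the most. Time passes only in rows, so rows that do not move let the fingers close. It gives the time, the measured TCP pose, the force, the opening and the grip force at its end, in the units of the state.
- ctrl.get_obs(): the state, without advancing time (a new reading comes with each control period).
- ctrl.get_image(name): name is "side" or "top"; returns the picture (420x560x3 uint8, red, green, blue); there is no depth.
- ctrl.camera_params(name): a dict with "vfov" (degrees; the focal length in pixels is half the picture's height over the tangent of half this angle, whatever the lens; pixels are square), "cx", "cy" (the principal point, pixels), "k1" (the pictures are not rectified: a ray, as slopes to the right and down, at radius r is drawn at 1 + k1 r^2 times it, then the intrinsics apply), "R" (3x3) and "t" (3): a world point X has camera coordinates R X + t. Camera axes: x right, y down, z forward; pixel columns grow to the right and rows downward; lengths in mm; the calibration is good to about 2 mm. A picture is of the moment at which its call begins. camera_params takes no time and is no camera call.
- ctrl.close_job(): hands the job in; it is judged then, once.
The state is a dict: "t": time; "qpos": joint angles; "qvel": joint speeds; "joint_torque": joint torques, N m; "ee_pos": TCP position; "orientation": TCP orientation; "ft_force": force on the tool from outside, world axes, zero at the start; "moment": the same for the moment, N m; "width": finger opening in mm; "grasp_force": force on a finger pad.
Only numpy, scipy, OpenCV 4.12 (cv2) and the standard library are available. Lean on these libraries where they do the work, as an engineer would, in place of code of your own. Each camera call takes 0.05 s, during which the arm holds its last target. There are 200 camera calls.

TASK

Close up the grey gear housing: first take the spanner that lies across its opening and hang it by its eye on the hook of the stand. Then set the oblong cover plate in the opening and press it down with the gripper until it is fully home, level and flush with the housing's top rim. Leave everything else on the bench where it is.

Things in the scene. Friction and masses are not known exactly. Their poses are not given: they have to be found in the camera images.
- housing: grey gear housing fixed to the bench, 150 (x) x 120 (y) x 60 mm (z), steel gears visible through a rectangular opening in its top; origin at the centre of its underside, z up. Sprung steel jaws in the middle of the opening's two short sides hold the cover some 5 to 8 mm proud under its own weight: it takes 10 to 18 N on its middle to push it down past them, and then it stays
- opening (a point): centre of the opening, at the height of the housing's top rim (60 mm above the bench); x along its long side, y along its short side, z up. The mouth is bevelled from 105 x 74 mm to 99 x 68 mm in the first 3 mm; the cover's ledge lies 14 mm below the rim and leaves 80 x 48 mm free above the gears, which begin 30 mm below the rim; the jaws lean up to 4 mm in
- cover: the oblong aluminium cover plate, 96 (x) x 64 (y) x 14 mm (z), 0.25 kg, loose on the bench; origin at the centre of its underside, z up. A grip rib 44 mm long (along x), 14 mm thick (along y) and 22 mm high stands in the middle of its top, so the rib's top is 36 mm above the underside. Either way round fits
- cover_top (a point): centre of the cover plate's top face (at the foot of the rib), 14 mm above its underside; level with opening when fully home
- spanner: flat steel spanner, about 158 mm long, 6 mm thick, 0.11 kg, lying across the housing's opening; origin on the underside, in the middle of the shank, x along the shank towards the end with the eye, z up. Shank 14 mm wide from x = -42 to +48 mm; open jaw 34 mm wide at x = -42 to -76 mm
- spanner_eye (a point): centre of the round eye at one end of the spanner (hole 22 mm, outside 34 mm), 65 mm from the spanner's origin along its x, at half its thickness
- hook: dark steel hook stand fixed to the bench: round foot 100 mm wide, upright post 16 mm thick and 215 mm high, and an 8 mm round bar that runs from the post along the stand's -x, dips a little and turns up at its end; origin under the centre of the foot
- hook_seat (a point): the low point of the hook's bar, where a hung eye tends to settle (it may hang anywhere along the bar): on the bar's centre line, 70 mm from the post along -x, 189 mm above the bench
- hook_tip (a point): upturned tip of the hook: centre of the bar's end, 88 mm from the post along -x, 222 mm above the bench (the round end stands 4 mm higher)
- jar: glass jar with a steel lid, 60 mm wide, 85 mm tall; origin at the centre of its underside; leave it alone
- tin: flat round steel tin, 70 mm wide, 25 mm tall; origin at the centre of its underside; leave it alone
- bush_a: brass flanged bush, 36 mm wide, 35 mm tall; origin at the centre of its underside; leave it alone
- bush_b: a second brass flanged bush, 36 mm wide, 35 mm tall; origin at the centre of its underside; leave it alone
- screwdriver: black-handled screwdriver lying on the bench; leave it alone
- brush: wooden-handled brush lying on the bench; leave it alone
- dish: small white dish, 90 mm wide, 14 mm tall; origin at the centre of its underside; leave it alone
- square_cover: the square aluminium cover plate of another machine, 80 x 80 x 14 mm, with the same kind of rib on top as the oblong one; it does not fit the opening; origin at the centre of its underside; leave it alone
There are look-alikes about, which are no part of the job. Leave any orange or purple look-alike of the housing alone.

How it is judged (in metres and radians):
On the way, in this order (a step that is already met when the one before it is completed fails the run):
1. the spanner hangs by its eye on the hook (x of spanner_eye in the frame of hook between -0.095 and -0.005 m and y of spanner_eye in the frame of hook between -0.02 and 0.02 m and z of spanner_eye in the frame of hook between 0.16 and 0.205 m and angle between spanner's own x axis and vertical below 0.5 rad and not (contact force between the fingers and spanner above 0.1 N)), for 0.2 s.
2. the oblong cover is pushed fully home in the opening by the gripper (z of cover_top in the frame of opening between -0.003 and 0.002 m and angle between cover's own z axis and vertical below 0.03 rad and horizontal distance between cover_top and opening below 0.005 m and angle between the x axis of cover and the x axis of opening, either way round below 0.08 rad and contact force between any of the fingers, the arm and cover above 2 N), for 0.04 s.
At the end, for the whole second after the job is handed in: The spanner hangs by its eye on the hook (eye centre between post and tip, within 20 mm of the bar sideways, 160 to 205 mm up; within 0.5 rad of plumb). The oblong cover rests in the opening: top 2 mm above to 3 mm below the rim, level within 0.03 rad, centred within 5 mm, square within 0.08 rad (x of spanner_eye in the frame of hook between -0.095 and -0.005 m and y of spanner_eye in the frame of hook between -0.02 and 0.02 m and z of spanner_eye in the frame of hook between 0.16 and 0.205 m and angle between spanner's own x axis and vertical below 0.5 rad and z of cover_top in the frame of opening between -0.003 and 0.002 m and angle between cover's own z axis and vertical below 0.03 rad and horizontal distance between cover_top and opening below 0.005 m and angle between the x axis of cover and the x axis of opening, either way round below 0.08 rad and linear speed of cover below 0.02 m/s); the robot touches nothing.
It fails at once if another thing on the bench is moved more than 40 mm (distance of any of jar, tin, bush_a, bush_b, screwdriver, brush, dish, square_cover from where it was at the start of the episode above 0.04 m).
It also fails if it takes over 70 s, if anything falls off the work surface, if the arm or the gripper's body presses on something with over 40 N, if the wrist force passes 120 N, or if a joint passes its speed limit or range.

## Working session

There is one attempt and no reset: what is moved stays moved. The work goes in short steps, Python scripts to look and compute and a shell command to move; the robot and the scene stay as the last step left them, time stands still between calls to the robot, and variables do not carry over. Pictures are saved under pics/ and viewed, at most 10 in all, crops included, and the job is handed in when it is done.

```bash
ls; mkdir -p pics
cat > h.py <<'E'
import numpy as np, cv2, json
from workcell import ctrl
def snap(name,fn):
    im=ctrl.get_image(name); cv2.imwrite('pics/'+fn,im[:,:,::-1]); return im
def K(p):
    f=210/np.tan(np.radians(p['vfov'])/2); return f
def proj(name,X):
    p=ctrl.camera_params(name); c=np.atleast_2d(X)@np.array(p['R']).T+np.array(p['t'])
    s=c[:,:2]/c[:,2:]; r2=(s**2).sum(1,keepdims=True); s=s*(1+p['k1']*r2)
    return s*K(p)+[p['cx'],p['cy']]
def ray(name,uv):
    p=ctrl.camera_params(name); d=(np.atleast_2d(uv)-[p['cx'],p['cy']])/K(p); s=d.copy()
    for _ in range(20): s=d/(1+p['k1']*(s**2).sum(1,keepdims=True))
    R=np.array(p['R']); return -R.T@np.array(p['t']), np.c_[s,np.ones(len(s))]@R
def atz(name,uv,z):
    o,d=ray(name,uv); return o+d*((z-o[2])/d[:,2:])
E
python3 - <<'E'
from h import *
for n in('top','side'):
    snap(n,n+'0.png'); p=ctrl.camera_params(n); o,d=ray(n,[[280,210]]); print(n,p['vfov'],p['k1'],o.round(),d.round(3))
o=ctrl.get_obs(); print({k:np.round(v,3) for k,v in o.items()})
E
```

```text
pics
top 50.9107195899993 -0.014189029895227839 [ 286.   15. 1591.] [[ 0.132 -0.009 -0.991]]
side 54.66576110727358 0.029487648488359185 [ -92. -770.  893.] [[ 0.472  0.614 -0.633]]
{'t': np.float64(0.1), 'qpos': array([ 1.092,  0.424,  1.631,  0.   ,  1.089, -0.019]), 'qvel': array([ 0.   , -0.   , -0.001, -0.001,  0.001, -0.   ]), 'joint_torque': array([-0.0000e+00, -5.4561e+01, -2.7433e+01,  6.5000e-02,  1.9000e-02,
       -0.0000e+00]), 'ee_pos': array([277.078, 559.665, 221.992]), 'orientation': array([-7.160e-01, -3.059e+00,  2.000e-03]), 'ft_force': array([-0.093, -0.729,  0.048]), 'moment': array([ 0.007, -0.004, -0.044]), 'grasp_force': np.float64(0.0), 'width': np.float64(87.89)}
```

View pics/top0.png

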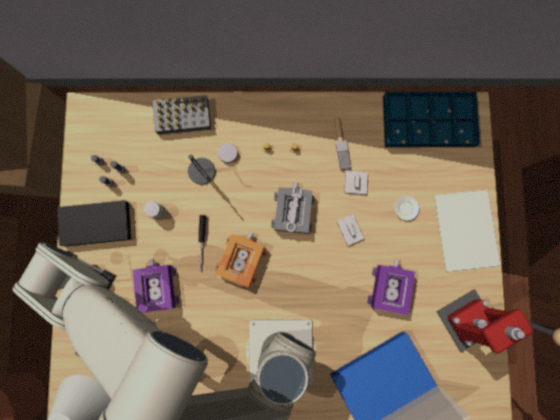

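View pics/side0.png

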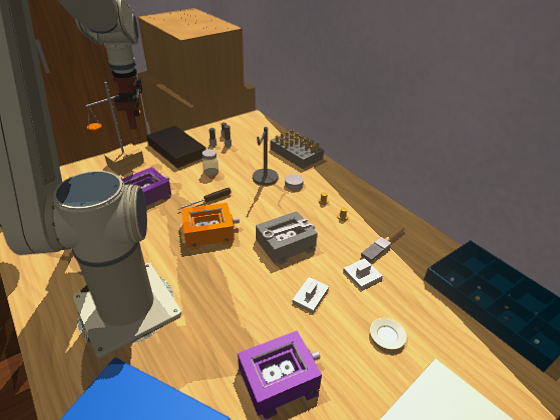

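The top view shows the grey housing at about (294,210) with the spanner across it, two white covers at (356,182) and (350,230), and the hook stand at (201,171). The base is at about (280,345). I'll enlarge these areas.

Run:
```python
from h import *
t=cv2.imread('pics/top0.png'); s=cv2.imread('pics/side0.png')
def c(im,x,y,w,h,k): return cv2.resize(im[y:y+h,x:x+w],None,fx=k,fy=k,interpolation=cv2.INTER_CUBIC)
a=np.vstack([np.hstack([c(t,265,165,115,85,3.478)[:300,:400],c(t,175,140,80,60,5)]),np.hstack([c(s,245,195,100,75,4),c(s,235,115,100,75,4)])])
print(a.shape); cv2.imwrite('pics/crop0.png',a[:600,:800])
print(atz('top',[[294,210]],60),atz('top',[[201,171]],0),atz('top',[[350,230],[356,182]],14))
```

```text
Traceback (most recent call last):
ValueError: all the input array dimensions except for the concatenation axis must match exactly, but along dimension 0, the array at index 0 has size 296 and the array at index 1 has size 300
```

Run:
```python
from h import *
t=cv2.imread('pics/top0.png'); s=cv2.imread('pics/side0.png')
def c(im,x,y,w,h,k): return cv2.resize(im[y:y+h,x:x+w],None,fx=k,fy=k,interpolation=cv2.INTER_CUBIC)
a=np.vstack([np.hstack([c(t,270,172,100,75,4),c(t,175,140,80,60,5)]),np.hstack([c(s,245,205,80,60,5),c(s,235,115,80,60,5)])])
cv2.imwrite('pics/crop0.png',a)
print(atz('top',[[294,210]],60),atz('top',[[201,171]],0),atz('top',[[350,230],[356,182]],14))
```

```text
[[489.30579999 -48.76284303  60.        ]] [[643.50908338 289.12316095   0.        ]] [[ 421.93774586 -251.19726321   14.        ]
 [ 597.31137978 -278.01564956   14.        ]]
```

View pics/crop0.png

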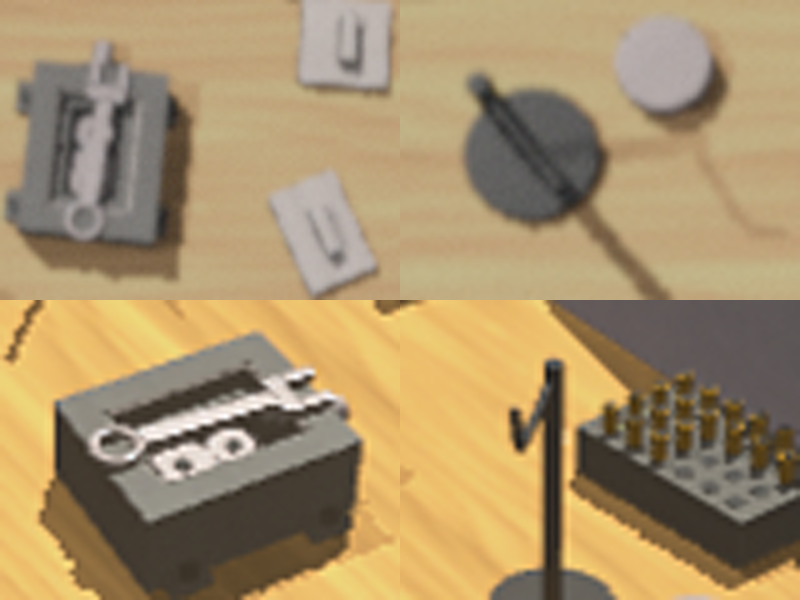

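The crop panels show:
- **Housing:** the top rim's long side runs nearly along image-vertical, and the spanner's eye is at the lower end.
- **Covers:** the lower cover, near (350,230), is the oblong one, with sides of about 107:73. The upper one is square.
- **Hook:** the bar runs from the post towards the lower right in the top view.

I'll fit the poses by edges in both cameras.

```bash
cat > fit.py <<'E'
from h import *
from scipy.optimize import least_squares
from scipy.ndimage import map_coordinates
def rect(a,b,z): 
    c=[(a/2,b/2),(-a/2,b/2),(-a/2,-b/2),(a/2,-b/2)]; return [((*c[i],z),(*c[(i+1)%4],z)) for i in range(4)]
def T(p,X,z0): c,s=np.cos(p[2]),np.sin(p[2]); X=np.asarray(X,float); return np.c_[p[0]+c*X[:,0]-s*X[:,1],p[1]+s*X[:,0]+c*X[:,1],X[:,2]+z0]
def fit(cams,edges,p0,z0,win=3.0,its=8):
    """cams: {name:gray image}; edges: 3D segments in the body frame; finds x,y,yaw"""
    p=np.array(p0,float); S=np.vstack([np.linspace(a,b,42)[3:-3] for a,b in map(np.array,edges)]); D=np.vstack([np.repeat([np.subtract(b,a)],36,0) for a,b in edges])
    for k in range(its):
        w=max(1.2,win*0.8**k); obs=[]
        for n,im in cams.items():
            q=proj(n,T(p,S,z0)); q2=proj(n,T(p,S+D*.01,z0)); t=q2-q; t/=np.linalg.norm(t,axis=1)[:,None]; nn=np.c_[-t[:,1],t[:,0]]
            o=np.arange(-w,w+.01,.2); P=q[:,None]+o[None,:,None]*nn[:,None]
            v=map_coordinates(im,[P[...,1],P[...,0]],order=3,mode='nearest'); g=np.abs(np.gradient(v,axis=1)); 
            g=np.where(g>.6*g.max(1,keepdims=True),g,0); off=(g*o).sum(1)/(g.sum(1)+1e-9); wt=np.minimum(1,g.max(1)/4)
            obs.append((n,q+off[:,None]*nn,nn,wt))
        def res(p): return np.concatenate([((proj(n,T(p,S,z0))-m)*nn).sum(1)*wt for n,m,nn,wt in obs])
        r=least_squares(res,p,loss='soft_l1',f_scale=.3,x_scale=[1,1,.01]); p=r.x
    return p, np.median(np.abs(res(p)))
E
cat > m1.py <<'E'
from fit import *
I={n:cv2.cvtColor(cv2.imread(f'pics/{n}0.png'),6).astype(float) for n in('top','side')}
def both(nm,e,p0,z0):
    for cs in(('top','side'),('top',),('side',)):
        p,r=fit({c:I[c] for c in cs},e,p0,z0); print(nm,cs,p.round(3),round(r,2))
both('housing',rect(150,120,60),[485,-47,-.1],0)
both('opening',rect(105,74,60),[485,-47,-.1],0)
both('cover',rect(96,64,14),[422,-251,.45],0)
both('spanner',[((-40,7,6),(46,7,6)),((-40,-7,6),(46,-7,6))]+[((65+17*np.cos(a),17*np.sin(a),6),(65+17*np.cos(a+.3),17*np.sin(a+.3),6)) for a in np.arange(-2.4,2.4,.3)],[489,-45,3.04],60)
hx=np.array([(0,0,215),(-88,0,226),(0,0,215),(-88,0,226),(0,0,5),(-70,0,185)],float)
names=['top','top','side','side','top','side']; px=np.array([(190.6,156),(208.6,178.6),(265.2,126.6),(257.4,136.6),(201.6,168.2),(258.8,144.2)])
f=lambda p: np.concatenate([(proj(n,T(p,[x],0))-u)[0] for n,x,u in zip(names,hx,px)])
r=least_squares(f,[643,289,.67],x_scale=[1,1,.01]); print('hook',r.x,r.fun.reshape(-1,2).round(1))
E
python3 m1.py
```

```text
housing ('top', 'side') [ 4.91652e+02 -4.53250e+01 -1.10000e-01] 0.19
housing ('top',) [ 4.92382e+02 -4.58140e+01 -1.10000e-01] 0.16
housing ('side',) [ 4.90803e+02 -4.48290e+01 -1.09000e-01] 0.09
opening ('top', 'side') [ 4.88681e+02 -4.65680e+01 -1.09000e-01] 0.41
opening ('top',) [ 4.88473e+02 -4.65770e+01 -1.15000e-01] 0.12
opening ('side',) [ 4.88884e+02 -4.65650e+01 -7.80000e-02] 0.63
cover ('top', 'side') [ 4.23312e+02 -2.51340e+02  3.96000e-01] 0.17
cover ('top',) [ 4.24641e+02 -2.52169e+02  3.94000e-01] 0.11
cover ('side',) [ 4.22857e+02 -2.51283e+02  3.97000e-01] 0.09
spanner ('top', 'side') [493.864 -48.113   2.955] 0.17
spanner ('top',) [494.212 -49.062   2.929] 0.08
spanner ('side',) [493.652 -47.507   2.978] 0.21Traceback (most recent call last):
  File "m1.py", line 13, in <module>
    r=least_squares(f,[643,289,.67],x_scale=[1,1,.01]); print('hook',r.x,r.fun.reshape(-1,2).round(1))
    return func(*args, **kwargs)
    result = trf(vector_fun.fun, vector_fun.jac, x0, f0, J0, lb, ub, ftol, xtol,
                 gtol, max_nfev, x_scale, loss_function, tr_solver,
       
[... 931 characters left out ...]
n f_evals]
                                    ^^^^^^^
    f = np.atleast_1d(self.fun(x, *self.args, **self.kwargs))
                      ~~~~~~~~^^^^^^^^^^^^^^^^^^^^^^^^^^^^^^
    return np.atleast_1d(self.fun(x))
                         ~~~~~~~~^^^
    return self.f(x, *self.args, **self.kwargs)
           ~~~~~~^^^^^^^^^^^^^^^^^^^^^^^^^^^^^^
  File "m1.py", line 12, in <lambda>
    f=lambda p: np.concatenate([(proj(n,T(p,[x],0))-u)[0] for n,x,u in zip(names,hx,px)])
                                 ~~~~^^^^^^^^^^^^^^
  File "h.py", line 8, in proj
    p=ctrl.camera_params(name); c=np.atleast_2d(X)@np.array(p['R']).T+np.array(p['t'])
ValueError: time passes only in moves, steps and waits
```

```bash
python3 - <<'E'
s=open('h.py').read().replace("def proj(","C={n:ctrl.camera_params(n) for n in('top','side')}\ndef proj(").replace("p=ctrl.camera_params(name)","p=C[name]")
open('h.py','w').write(s)
E
python3 m1.py | grep -A9 -E 'spanner|hook'
python3 - <<'E'
from fit import *
print('eye',atz('top',[[290.5,226.6]],63),atz('side',[[268.2,233.6]],63))
E
```

```text
spanner ('top', 'side') [493.864 -48.113   2.955] 0.17
spanner ('top',) [494.212 -49.062   2.929] 0.08
spanner ('side',) [493.652 -47.507   2.978] 0.21
hook [643.22549784 284.80507647   0.64444385] [[ 0.4  0.3]
 [-1.9 -1.4]
 [ 0.8  0.9]
 [ 0.3 -0.3]
 [ 0.3  2.6]
 [ 0.7  0.3]]
eye [[430.75361328 -35.86110613  63.        ]] [[431.40955862 -35.15230461  63.        ]]
```

```bash
cat > ov.py <<'E'
from fit import *
def over(fn,hp):
    out=[]
    for n,x,y in(('top',180,148),('side',240,118)):
        im=cv2.imread(f'pics/{n}0.png')[y:y+60,x:x+40]; im=cv2.resize(im,None,fx=10,fy=10,interpolation=cv2.INTER_CUBIC)
        def d(P,col):
            q=(proj(n,T(hp,P,0))-[x,y]+.5)*10
            cv2.polylines(im,[np.int32(q)],False,col,1)
        d([(0,0,0),(0,0,215)],(0,255,0)); d([(0,0,195),(-70,0,189),(-88,0,222)],(0,0,255)); a=np.linspace(0,6.28,60); d(np.c_[50*np.cos(a),50*np.sin(a),0*a+8],(255,0,0))
        out.append(im)
    cv2.imwrite('pics/'+fn,np.hstack(out))
E
python3 -c "
from ov import *
over('hook1.png',[643.2,284.8,.644])"
```

```text
(no output)
```

View pics/hook1.png

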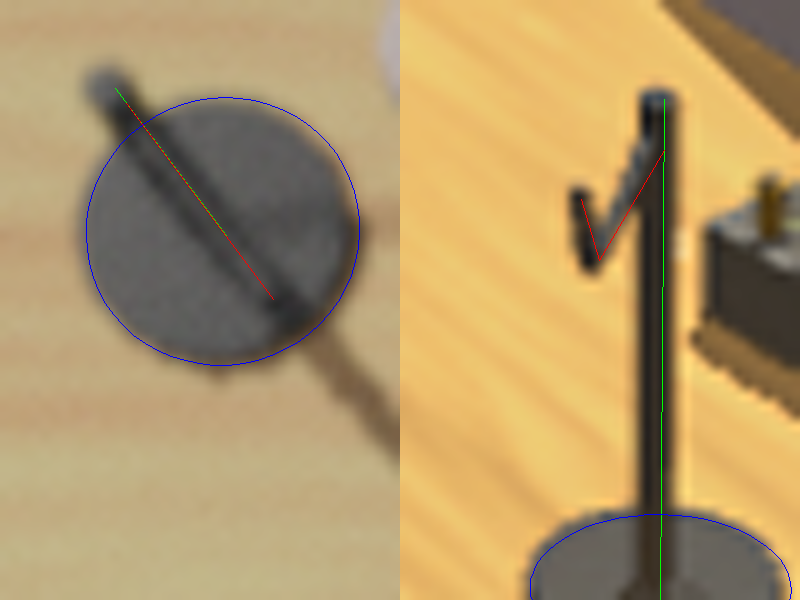

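The overlay shows the model close. The post top is at (190.0,156.0) in the top view and (265.2,127.2) in the side view, and the bar tip is at (208.7,178.0) and (257.3,137.0). I'll refit, leaving the bar length free as a check.

```bash
cat > m2.py <<'E'
from ov import *
names=['top','top','side','side','side','top','side']
px=np.array([(190,156),(208.7,178),(265.2,127.2),(257.3,137),(258.8,143.5),(201.7,171.2),(265.1,147.5)])
def P(L): return [(0,0,215),(-88-L,0,224),(0,0,215),(-88-L,0,224),(-70-L,0,189),(0,0,8),(0,0,140)]
for free in(0,1):
    f=lambda p: np.concatenate([(proj(n,T(p[:3],[x],0))-u)[0] for n,x,u in zip(names,P(p[3]*free),px)])
    r=least_squares(f,[643,289,.67,0],x_scale=[1,1,.01,1]); print(r.x.round(2),r.fun.reshape(-1,2).round(1).tolist())
    c=C['top']
E
python3 m2.py
```

```text
[640.42 285.16   0.68   0.  ] [[0.9, 1.2], [-1.3, -0.4], [0.1, 0.4], [0.4, 0.2], [0.6, 0.3], [0.0, 0.1], [0.0, -1.2]]
[641.7  286.36   0.68   4.22] [[0.5, 0.8], [-0.8, 0.2], [0.2, 0.2], [0.3, 0.6], [0.4, 0.7], [-0.3, -0.2], [0.1, -1.4]]
```

```bash
cat > plan.py <<'E'
from h import *
from scipy.spatial.transform import Rotation as Rn
def pose(az,tilt=0):
    """tool x azimuth az at tilt 0 (tool down); tilt turns the tool up so that z goes toward az and x goes up"""
    x=np.array([np.cos(az),np.sin(az),0]); d=np.array([0,0,-1.]); z=np.cos(tilt)*d+np.sin(tilt)*x; xx=np.cos(tilt)*x-np.sin(tilt)*d
    return np.c_[xx,np.cross(z,xx),z]
def plan(pos,R):
    o=ctrl.get_obs(); R0=Rn.from_rotvec(o['orientation']); dl=R0.as_matrix().T@(np.array(pos)-o['ee_pos']); da=(R0.inv()*Rn.from_matrix(R)).as_rotvec()
    print('lin',dl.round(1),'rows>=',round(np.linalg.norm(dl)/41.7,1),'then ang',da.round(4),'rows>=',round(np.degrees(np.linalg.norm(da))/7.16,1),'F',o['ft_force'].round(1),'w',round(float(o['width']),1),'t',round(float(o['t']),2))
E
python3 -c "
from plan import *
plan([494,-48,150],pose(2.953))"
```

```text
lin [-464.  -448.2   72.6] rows>= 15.6 then ang [-1.300e-03 -2.000e-04 -2.711e-01] rows>= 2.2 F [-0.1 -0.7  0. ] w 87.9 t 0.1
```

```bash
python3 -m pendant '{"grip":[1,1,1,1,1,1,1,1,1],"linear":[[-25.8,-24.9,4],[-25.8,-24.9,4],[-25.8,-24.9,4],[-25.8,-24.9,4],[-25.8,-24.9,4],[-25.8,-24.9,4],[-25.8,-24.9,4],[-25.8,-24.9,4],[-25.8,-24.9,4]],"angular":[[0,0,0],[0,0,0],[0,0,0],[0,0,0],[0,0,0],[0,0,0],[0,0,0],[0,0,0],[0,0,0]]}'
python3 -m pendant '{"grip":[-0.3,-0.3,-0.3,-0.3,-0.3,-0.3,-0.3,-0.3,-0.3],"linear":[[-25.8,-24.9,4],[-25.8,-24.9,4],[-25.8,-24.9,4],[-25.8,-24.9,4],[-25.8,-24.9,4],[-25.8,-24.9,4],[-25.8,-24.9,4],[-25.8,-24.9,4],[-25.8,-24.9,4]],"angular":[[0,0,0],[0,0,0],[0,0,0],[0,0,0],[0,0,0],[0,0,0],[0,0,0],[0,0,0],[0,0,0]]}'
python3 -m pendant '{"grip":[-0.3,-0.3,-0.3,-0.3],"linear":[[0,0,0],[0,0,0],[0,0,0],[0,0,0]],"angular":[[0,0,-0.09],[0,0,-0.09],[0,0,-0.09],[0,0,0]]}'
python3 -c "
from plan import *
plan([494,-48,50],pose(2.953)); print(ctrl.get_obs()['qpos'].round(2))"
```

```text
t: 0.85
ee_pos: [386.0, 254.5, 186.4]
orientation: [-0.715, -3.059, 0.0]
ft_force: [0.7, -0.4, 0.3]
width: 87.7
grasp_force: 0.0
t: 1.6
ee_pos: [494.7, -49.5, 150.3]
orientation: [-0.716, -3.059, -0.0]
ft_force: [0.4, -0.4, 0.7]
width: 32.4
grasp_force: 0.0
t: 1.93
ee_pos: [494.3, -48.0, 150.3]
orientation: [-0.294, -3.127, -0.0]
ft_force: [-0.8, -0.0, -0.0]
width: 30.8
grasp_force: 0.0
lin [  0.2  -0.  100.3] rows>= 2.4 then ang [-0.0001 -0.0008  0.0011] rows>= 0.0 F [-0.8 -0.  -0. ] w 30.8 t 1.93
[-0.12  0.34  1.96 -0.    0.84 -1.5 ]
```

```bash
python3 -m pendant '{"grip":[-0.3,-0.3,-0.3,-0.3,-0.3,-0.3],"linear":[[0,0,20],[0,0,20],[0,0,20],[0,0,14],[0,0,6],[0,0,0]],"angular":[[0,0,0],[0,0,0],[0,0,0],[0,0,0],[0,0,0],[0,0,0]]}'
python3 -m pendant '{"grip":[-0.3,-0.3,-0.3,-0.3,-0.3,-0.3],"linear":[[0,0,6],[0,0,6],[0,0,4],[0,0,3],[0,0,2],[0,0,0]],"angular":[[0,0,0],[0,0,0],[0,0,0],[0,0,0],[0,0,0],[0,0,0]]}'
```

```text
t: 2.43
ee_pos: [493.6, -47.4, 69.4]
orientation: [-0.3, -3.124, -0.0]
ft_force: [0.1, 0.1, 0.5]
width: 31.0
grasp_force: 0.0
t: 2.93
ee_pos: [494.5, -47.6, 49.5]
orientation: [-0.298, -3.127, -0.0]
ft_force: [-0.7, -0.6, -0.5]
width: 30.9
grasp_force: 0.0
```

```bash
python3 -m pendant '{"grip":[-0.6,-1,-1,-1,-1,-1,-1],"linear":[[0,0,0],[0,0,0],[0,0,0],[0,0,0],[0,0,0],[0,0,0],[0,0,0]],"angular":[[0,0,0],[0,0,0],[0,0,0],[0,0,0],[0,0,0],[0,0,0],[0,0,0]]}'
python3 -m pendant '{"grip":[-1,-1,-1,-1,-1,-1,-1,-1,-1,-1,-1,-1],"linear":[[0,0,-5],[0,0,-10],[0,0,-15],[0,0,-20],[0,0,-20],[0,0,-20],[0,0,-20],[0,0,-20],[0,0,-20],[0,0,-20],[0,0,-20],[0,0,0]],"angular":[[0,0,0],[0,0,0],[0,0,0],[0,0,0],[0,0,0],[0,0,0],[0,0,0],[0,0,0],[0,0,0],[0,0,0],[0,0,0],[0,0,0]]}'
```

```text
t: 3.52
ee_pos: [494.8, -47.7, 49.9]
orientation: [0.298, 3.127, -0.0]
ft_force: [0.2, -0.6, 2.4]
width: 13.7
grasp_force: 30.0
t: 4.52
ee_pos: [496.6, -47.8, 244.0]
orientation: [0.297, 3.121, -0.0]
ft_force: [0.8, -0.2, -1.1]
width: 14.1
grasp_force: 30.0
```

```bash
python3 -m pendant '{"grip":[-1,-1,-1,-1,-1,-1,-1,-1,-1,-1],"linear":[[0,0,0],[0,0,0],[0,0,0],[0,0,0],[0,0,0],[0,0,0],[0,0,0],[0,0,0],[0,0,0],[0,0,0]],"angular":[[0,0,0.1137],[0,0,0.1137],[0,0,0.1137],[0,0,0.1137],[0,0,0.1137],[0,0,0.1137],[0,0,0.1137],[0,0,0.1137],[0,0,0.1137],[0,0,0.1137]]}'
python3 -m pendant '{"grip":[-1,-1,-1,-1,-1,-1,-1,-1,-1,-1,-1],"linear":[[0,0,0],[0,0,0],[0,0,0],[0,0,0],[0,0,0],[0,0,0],[0,0,0],[0,0,0],[0,0,0],[0,0,0],[0,0,0]],"angular":[[0,0,0.1137],[0,0,0.1137],[0,0,0.1137],[0,0,0.1137],[0,0,0.1137],[0,0,0.1137],[0,0,0.1137],[0,0,0.1137],[0,0,0.1137],[0,0,0.1137],[0,0,0]]}'
cat >> plan.py <<'E'
HK=np.array([641.,285.7,.68]); EYE=np.array([65.,0,-13])
def hookpt(x,z,y=0):
    c,s=np.cos(HK[2]),np.sin(HK[2]); return np.array([HK[0]+c*x-s*y,HK[1]+s*x+c*y,z])
def eyeplan(x,z,tilt,y=0):
    R=pose(HK[2],np.radians(tilt)); p=hookpt(x,z,y)-R@EYE; print('tcp',p.round(1)); plan(p,R)
def eyenow():
    o=ctrl.get_obs(); R=Rn.from_rotvec(o['orientation']).as_matrix(); e=o['ee_pos']+R@EYE; c,s=np.cos(HK[2]),np.sin(HK[2]); d=e[:2]-HK[:2]
    print('eye world',e.round(1),'in hook',round(c*d[0]+s*d[1],1),round(-s*d[0]+c*d[1],1),round(e[2],1),'tilt',round(np.degrees(np.arccos(-R[2,2])),1),'q',o['qpos'].round(2),'w',round(float(o['width']),1)); return e
E
python3 -c "
from plan import *
eyenow(); eyeplan(-104,255,30)"
```

```text
t: 5.35
ee_pos: [493.9, -47.5, 238.9]
orientation: [-1.941, -2.469, 0.001]
ft_force: [0.0, 0.2, -0.4]
width: 13.7
grasp_force: 30.0
t: 6.27
ee_pos: [493.9, -47.5, 239.0]
orientation: [-2.964, -1.038, 0.002]
ft_force: [-0.1, -0.2, -0.8]
width: 13.4
grasp_force: 30.0
eye world [544.7  -7.  252. ] in hook -258.9 -167.1 252.0 tilt 0.1 q [-0.12  0.21  1.89  0.    1.04  0.78] w 13.4
tcp [521.4 189.  211.2]
lin [ 169.1 -167.7   27.8] rows>= 5.7 then ang [ 0.0008  0.5244 -0.0063] rows>= 4.2 F [-0.1 -0.2 -0.8] w 13.4 t 6.27
```

```bash
python3 -m pendant '{"grip":[-1,-1,-1,-1,-1,-1],"linear":[[0,0,0],[0,0,0],[0,0,0],[0,0,0],[0,0,0],[0,0,0]],"angular":[[0,0.105,0],[0,0.105,0],[0,0.105,0],[0,0.105,0],[0,0.105,0],[0,0,-0.006]]}'
python3 -c "
from plan import *
eyenow(); eyeplan(-104,265,30)"
```

```text
t: 6.77
ee_pos: [491.8, -47.6, 237.9]
orientation: [-2.715, -0.968, -0.719]
ft_force: [-1.0, 0.1, -1.3]
width: 13.8
grasp_force: 30.0
eye world [530.5 -15.9 281.3] in hook -275.5 -165.1 281.3 tilt 29.6 q [-0.4   0.13  2.12  0.69  0.76  0.01] w 13.8
tcp [521.4 189.  221.2]
lin [ 141.8 -164.5   99.7] rows>= 5.7 then ang [-0.0018  0.0061  0.0044] rows>= 0.1 F [-1.   0.1 -1.3] w 13.8 t 6.77
```

```bash
python3 -m pendant '{"grip":[-1,-1,-1,-1,-1,-1,-1,-1,-1],"linear":[[20.2,-23.5,14.2],[20.2,-23.5,14.2],[20.2,-23.5,14.2],[20.2,-23.5,14.2],[20.2,-23.5,14.2],[20.2,-23.5,14.2],[20.2,-23.5,14.2],[0,0,0],[0,0,0]],"angular":[[0,0,0],[0,0,0],[0,0,0],[0,0,0],[0,0,0],[0,0,0],[0,0,0],[0,0,0],[0,0,0]]}'
cat > look.py <<'E'
from plan import *
def look(fn,rt,rs,k=10):
    e=eyenow(); out=[]
    for n,(x,y,w,h) in(('top',rt),('side',rs)):
        im=ctrl.get_image(n)[y:y+h,x:x+w,::-1]; im=cv2.resize(im,None,fx=k,fy=k,interpolation=cv2.INTER_CUBIC)
        q=(proj(n,[e])[0]-[x,y]+.5)*k; cv2.circle(im,tuple(np.int32(q)),3,(0,0,255),-1); out.append(im); print(n,proj(n,[e,hookpt(-88,226)]).round(1).tolist())
    cv2.imwrite('pics/'+fn,np.hstack(out))
E
python3 -c "
from look import *
look('s1.png',(180,148,40,60),(240,105,40,60))"
```

```text
t: 7.52
ee_pos: [523.6, 191.3, 222.2]
orientation: [-2.715, -0.977, -0.715]
ft_force: [0.6, 0.9, -1.7]
width: 13.8
grasp_force: 30.0
eye world [562.2 223.4 265.5] in hook -100.5 1.1 265.5 tilt 29.4 q [0.2  0.18 2.1  0.54 0.46 0.64] w 13.8
top [[207.4, 177.9], [207.2, 177.3]]
side [[256.3, 127.5], [257.9, 136.6]]
```

View pics/s1.png

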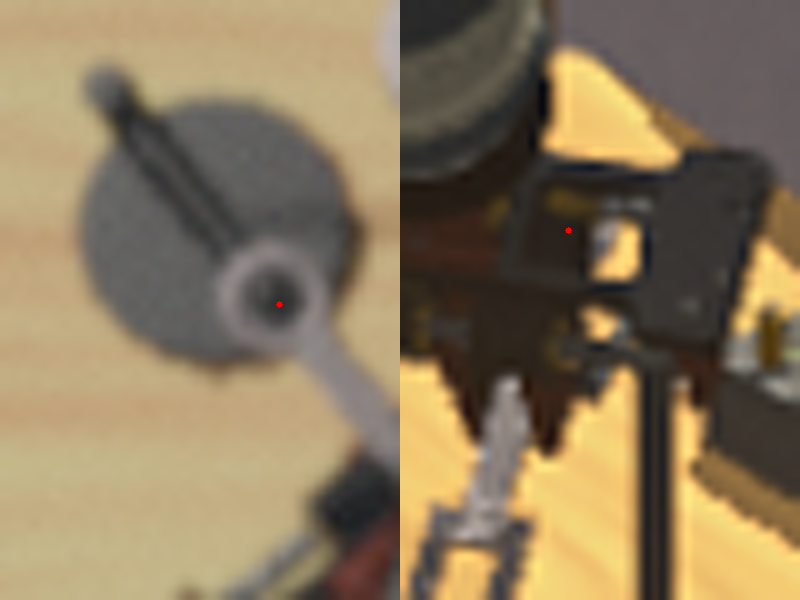

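The top crop shows the eye at pixel (206.7,177.5), very near the tip. The gripper blocks the side view. I'll read the tip's exact pixel from the first picture's grey values.

```bash
python3 -c "
from h import *
g=cv2.cvtColor(cv2.imread('pics/top0.png'),6)
print('cols 196-215')
for v in range(166,186): print(v,g[v,196:216])
from plan import *
print(proj('top',[hookpt(x,z) for x,z in((0,215),(-20,195),(-70,189),(-88,222))]).round(1))
"
```

```text
cols 196-215
166 [ 58  65  70  58  65  79  89  93  92  94  94  91  90  93  88  90  88  92
 114 153]
167 [ 63  62  72  68  61  63  83  90  93  93  92  92  88  89  86  85  84  83
 101 145]
168 [ 77  67  64  72  67  59  71  83  91  87  85  88  82  82  80  80  80  77
  89 124]
169 [91 74 58 63 71 64 65 73 78 83 81 77 79 79 77 80 76 75 74 97]
170 [96 84 68 57 65 68 61 63 76 75 77 79 76 80 78 83 82 75 64 73]
171 [99 93 80 63 62 70 71 66 68 76 80 82 79 80 84 88 84 77 64 66]
172 [96 91 91 86 69 67 71 72 63 74 78 87 85 84 88 91 84 86 64 70]
173 [97 96 95 89 84 65 65 73 77 69 76 84 87 94 91 91 87 85 64 79]
174 [98 97 95 95 89 73 64 72 83 75 69 73 87 92 93 92 90 79 64 86]
175 [ 95  98  98  94  93  86  76  65  75  78  72  64  73  84  89  90  83  67
  66 102]
176 [ 98  96  96  94  95  90  86  81  69  80  75  60  61  73  89  87  75  63
  79 120]
177 [ 94  92  94  95  97  91  96  86  76  74  67  55  48  56  77  81  68  72
 101 142]
178 [ 97  93  96  97  91  92  93  90  84  77  57  42  46  50  56  68  72  87
 127 161]
179 [ 96  94  93  94  93  91  91  93  91  84  70  57  49  45  50  59  72 109
 147 168]
180 [ 95  93  94  90  95  91  95  91  93  91  83  62  47  45  51  64  86 123
 157 171]
181 [ 92  92  93  93  92  91  94  90  89  92  78  61  54  55  69  81  95 118
 148 169]
182 [ 87  87  88  87  87  89  89  91  83  79  74  64  74  87  90  99 103 108
 133 161]
183 [110 101  96  83  84  79  82  78  75  72  81  85 110 129 119 106 104 105
 118 146]
184 [147 142 130 108 100  89  91  98 102 104 109 124 144 157 146 121 106 104
 105 124]
185 [169 167 161 149 137 116 120 138 143 146 146 152 165 170 163 143 121 108
 101 108]
[[190.7 157. ]
 [195.7 163.2]
 [205.5 175.4]
 [207.4 177.5]]
```

```bash
python3 -m pendant '{"grip":[-1,-1,-1,-1],"linear":[[-9.3,0.5,7.6],[-9.3,0.6,7.6],[0,0,0],[0,0,0]],"angular":[[0,0,0],[0,0,0],[0,0,0],[0,0,0]]}'
python3 -c "
from look import *
look('s2.png',(190,158,40,60),(240,105,40,60))"
```

```text
t: 7.95
ee_pos: [517.7, 181.1, 199.7]
orientation: [-2.719, -0.965, -0.715]
ft_force: [-0.4, 1.2, -1.0]
width: 13.5
grasp_force: 30.0
eye world [556.7 212.8 243. ] in hook -111.4 -3.7 243.0 tilt 29.4 q [0.18 0.21 2.14 0.63 0.41 0.54] w 13.5
top [[211.9, 181.1], [207.2, 177.3]]
side [[256.8, 135.5], [257.9, 136.6]]
```

View pics/s2.png

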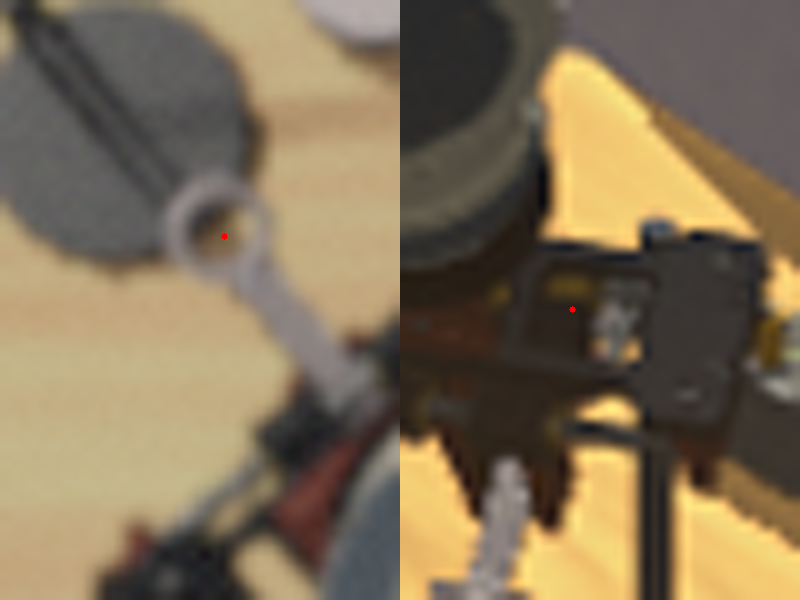

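The eye is at pixel (211.2,180.3) in the top view and the bar tip at about (208.7,179.3), so the tip lies 4 mm to the side of the eye's axis. I'll correct that and then descend along the upturn.

```bash
python3 -m pendant '{"grip":[-1,-1,-1,-1,-1,-1],"linear":[[0,-4,0],[0,0,0],[0,0,5],[0,0,5],[0,0,5],[0,0,0]],"angular":[[0,0,0],[0,0,0],[0,0,0],[0,0,0],[0,0,0],[0,0,0]]}'
python3 -c "
from look import *
eyenow()"
python3 -m pendant '{"grip":[-1,-1,-1,-1,-1],"linear":[[0,0,5],[0,0,5],[0,0,5],[0,0,0],[0,0,0]],"angular":[[0,0,0],[0,0,0],[0,0,0],[0,0,0],[0,0,0]]}'
python3 -c "
from look import *
look('s3.png',(190,158,40,60),(240,105,40,60))"
```

```text
t: 8.55
ee_pos: [521.1, 190.4, 185.9]
orientation: [-2.717, -0.968, -0.715]
ft_force: [-0.4, 0.3, -1.2]
width: 13.6
grasp_force: 30.0
eye world [559.9 222.2 229.2] in hook -103.0 1.6 229.2 tilt 29.5 q [0.2  0.24 2.14 0.67 0.38 0.51] w 13.6
t: 8.97
ee_pos: [526.9, 194.9, 173.6]
orientation: [-2.717, -0.968, -0.716]
ft_force: [-0.4, -0.0, 0.5]
width: 13.6
grasp_force: 30.0
eye world [565.7 226.7 217. ] in hook -95.6 1.4 217.0 tilt 29.5 q [0.21 0.27 2.13 0.71 0.35 0.47] w 13.6
top [[208.8, 180.0], [207.2, 177.3]]
side [[256.8, 140.0], [257.9, 136.6]]
```

View pics/s3.png

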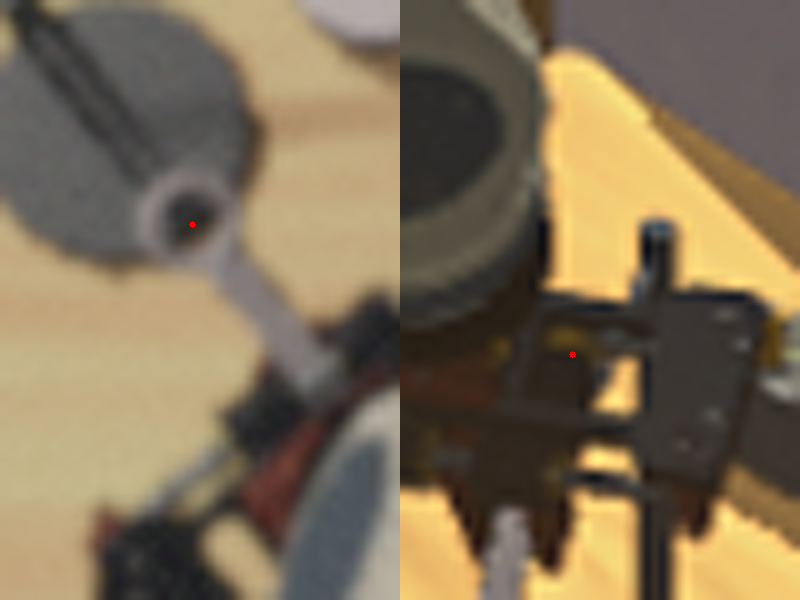

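The eye's hole at (187,215) in the top crop is now filled by the dark bar, and there is no contact force. I'll carry on down.

```bash
python3 -m pendant '{"grip":[-1,-1,-1,-1,-1,-1],"linear":[[0,0,5],[0,0,5],[0,0,5],[0,0,5],[0,0,0],[0,0,0]],"angular":[[0,0,0],[0,0,0],[0,0,0],[0,0,0],[0,0,0],[0,0,0]]}'
python3 -c "
from look import *
eyenow(); o=ctrl.get_obs(); print(o['ft_force'],o['moment'])
p0=o['ee_pos'];R0=Rn.from_rotvec(o['orientation']).as_matrix()
# path: eye (x,z,tilt)
pts=[(-83,195,40),(-81,192,50),(-80,189,60),(-80,187,68)]
p,R=p0,R0
for x,z,t in pts:
    R1=pose(HK[2],np.radians(t)); p1=hookpt(x,z,1.4)-R1@EYE
    print((R.T@(p1-p)).round(1), Rn.from_matrix(R.T@R1).as_rotvec().round(3)); p,R=p1,R1
"
```

```text
t: 9.57
ee_pos: [533.7, 200.9, 155.4]
orientation: [-2.718, -0.968, -0.714]
ft_force: [-2.5, -2.3, -1.5]
width: 13.4
grasp_force: 30.0
eye world [572.6 232.6 198.7] in hook -86.5 1.7 198.7 tilt 29.4 q [0.22 0.32 2.13 0.78 0.32 0.4 ] w 13.4
[-2.49045408 -2.31421613 -1.46913094] [-0.37973431  0.43534116 -0.03914933]
[ 4.8  0.2 16.6] [-0.002  0.185  0.004]
[ 2.8 -0.  14.7] [-0.     0.175 -0.   ]
[ 1.6  0.  13.8] [0.    0.175 0.   ]
[ 0.7 -0.   9.9] [ 0.    0.14 -0.  ]
```

```bash
python3 -m pendant '{"grip":[-1,-1,-1,-1,-1,-1,-1,-1,-1,-1],"linear":[[-2.6,0,-1.5],[0,0,0],[0.8,0,2.7],[0.8,0,2.7],[0.8,0,2.7],[0.8,0,2.7],[0.8,0,2.8],[0.8,0,2.8],[0,0,0],[0,0,0]],"angular":[[0,0,0],[0,0,0],[0,0.031,0],[0,0.031,0],[0,0.031,0],[0,0.031,0],[0,0.031,0],[0,0.031,0],[0,0,0],[0,0,0]]}'
cat > st.py <<'E'
from plan import *
import sys
eyenow(); o=ctrl.get_obs(); print(o['ft_force'].round(1),o['moment'].round(2))
p,R=o['ee_pos'],Rn.from_rotvec(o['orientation']).as_matrix()
a=[float(v) for v in sys.argv[1:]]
for x,y,z,t in zip(a[::4],a[1::4],a[2::4],a[3::4]):
    R1=pose(HK[2],np.radians(t)); p1=hookpt(x,z,y)-R1@EYE
    print((R.T@(p1-p)).round(1), Rn.from_matrix(R.T@R1).as_rotvec().round(3)); p,R=p1,R1
E
python3 st.py -86 1.4 192 50 -85 1.4 189 60 -85 1.4 187 70
```

```text
t: 10.4
ee_pos: [541.6, 207.1, 145.3]
orientation: [-2.597, -0.924, -0.943]
ft_force: [0.3, 0.1, -1.9]
width: 13.9
grasp_force: 30.0
eye world [573.8 233.3 196.9] in hook -85.2 1.5 196.9 tilt 39.9 q [ 0.18  0.38  2.21  1.81  0.32 -0.65] w 13.9
[ 0.3  0.1 -1.9] [-0.24  0.45 -0.02]
[-0.4 -0.  14.5] [-0.002  0.176  0.003]
[ 1.6 -0.  13.8] [0.    0.175 0.   ]
[ 1.5  0.  12.1] [ 0.     0.175 -0.   ]
```

```bash
python3 -m pendant '{"grip":[-1,-1,-1,-1,-1,-1,-1],"linear":[[0,0,2.9],[0,0,2.9],[0,0,2.9],[0,0,2.9],[0,0,2.9],[0,0,0],[0,0,0]],"angular":[[0,0.035,0],[0,0.035,0],[0,0.035,0],[0,0.035,0],[0,0.035,0],[0,0,0],[0,0,0]]}'
python3 st.py -85 1.4 189 60 -85 1.4 187 70
```

```text
t: 10.98
ee_pos: [549.6, 214.0, 135.0]
orientation: [-2.465, -0.879, -1.147]
ft_force: [0.3, 0.2, -1.5]
width: 13.5
grasp_force: 30.0
eye world [574.3 234.1 193.1] in hook -84.3 1.8 193.1 tilt 49.9 q [ 0.14  0.48  2.27  2.31  0.57 -1.19] w 13.5
[ 0.3  0.2 -1.5] [-0.35  0.51  0.05]
[-0.3  0.4 13.3] [-0.004  0.176  0.003]
[ 1.5  0.  12.1] [ 0.     0.175 -0.   ]
```

```bash
python3 -m pendant '{"grip":[-1,-1,-1,-1,-1,-1,-1,-1,-1,-1,-1,-1],"linear":[[0,0,2.7],[0,0,2.7],[0,0,2.7],[0,0,2.7],[0,0,2.6],[0.3,0,2.4],[0.3,0,2.4],[0.3,0,2.4],[0.3,0,2.4],[0.3,0,2.4],[0,0,0],[0,0,0]],"angular":[[0,0.035,0],[0,0.035,0],[0,0.035,0],[0,0.035,0],[0,0.035,0],[0,0.035,0],[0,0.035,0],[0,0.035,0],[0,0.035,0],[0,0.035,0],[0,0,0],[0,0,0]]}'
python3 st.py -82 1.4 184 78
```

```text
t: 11.98
ee_pos: [567.2, 228.5, 123.3]
orientation: [-2.164, -0.773, -1.515]
ft_force: [-0.1, -0.4, -2.1]
width: 13.9
grasp_force: 30.0
eye world [575.  234.8 188.9] in hook -83.3 2.0 188.9 tilt 70.0 q [ 0.09  0.77  2.31  2.53  1.17 -1.53] w 13.9
[-0.1 -0.4 -2.1] [-0.37  0.51 -0.02]
[-1.7  0.6 11.8] [-0.006  0.14   0.001]
```

```bash
python3 -m pendant '{"grip":[-1,-1,-1,-1,-1,-1,-1,-1],"linear":[[-0.4,0.1,3],[-0.4,0.1,3],[-0.4,0.1,3],[-0.4,0.1,2.8],[-1,0,0],[-1,0,0],[0,0,0],[0,0,0]],"angular":[[0,0.035,0],[0,0.035,0],[0,0.035,0],[0,0.035,0],[0,0,0],[0,0,0],[0,0,0],[0,0,0]]}'
python3 st.py -82 1.4 178 78
```

```text
t: 12.65
ee_pos: [575.6, 234.2, 117.4]
orientation: [-2.033, -0.726, -1.65]
ft_force: [0.3, 0.5, -1.4]
width: 13.7
grasp_force: 30.0
eye world [576.  234.7 183.7] in hook -82.5 1.2 183.7 tilt 78.1 q [ 0.09  0.9   2.28  2.55  1.4  -1.6 ] w 13.7
[ 0.3  0.5 -1.4] [-0.4   0.52  0.04]
[-5.4 -0.3  1.6] [-0.004 -0.002  0.002]
```

```bash
for i in 1 2 3; do python3 -m pendant '{"grip":[-1,-1,-1],"linear":[[-1.5,0,0],[0,0,0],[0,0,0]],"angular":[[0,0,0],[0,0,0],[0,0,0]]}' | grep -E 'ee_pos|ft'; done
python3 st.py
```

```text
ee_pos: [575.3, 233.9, 115.5]
ft_force: [-0.5, -0.9, -0.8]
ee_pos: [575.0, 233.7, 113.6]
ft_force: [-0.2, -0.9, -1.4]
ee_pos: [574.8, 233.5, 112.2]
ft_force: [0.0, -0.7, -1.5]
eye world [575.2 234.  178.4] in hook -83.7 1.1 178.4 tilt 78.1 q [ 0.09  0.91  2.28  2.55  1.41 -1.6 ] w 13.8
[ 0.  -0.7 -1.5] [-0.4   0.54 -0.01]
```

```bash
python3 -c "
from look import *
look('s4.png',(180,148,40,60),(240,105,40,60))"
```

```text
eye world [575.2 234.  178.4] in hook -83.7 1.1 178.4 tilt 78.1 q [ 0.09  0.91  2.28  2.55  1.41 -1.6 ] w 13.8
top [[208.3, 179.5], [207.2, 177.3]]
side [[258.0, 148.3], [257.9, 136.6]]
```

View pics/s4.png

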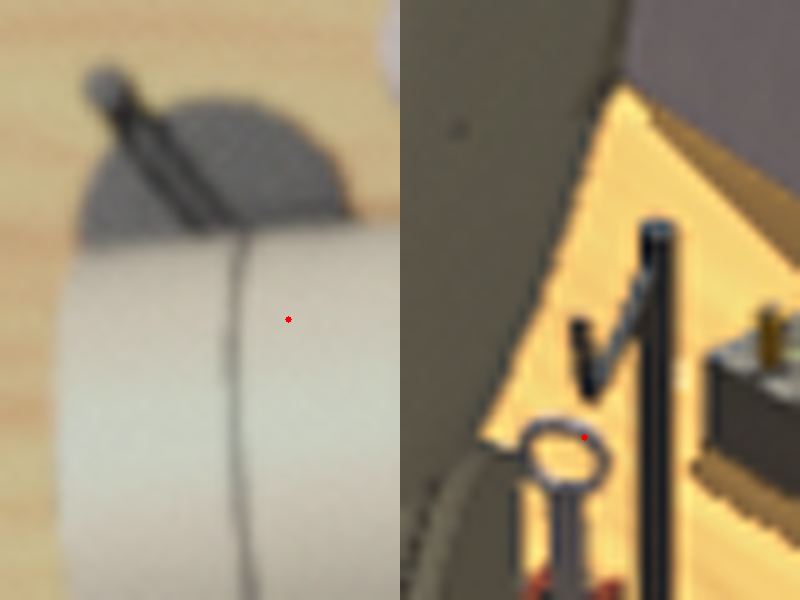

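The side view shows the eye at pixel (256.1,150.0), below the bar's bend at (258.7,144.3), so the bar isn't in the hole. I'll locate the tip, the bend and the eye in the hook's plane using the side camera alone.

```bash
python3 -c "
from plan import *
def inplane(uv,y=0):
    o,d=ray('side',[uv]); d=d[0]; c,s=np.cos(HK[2]),np.sin(HK[2]); n=np.array([-s,c,0]); k=(y-n[:2]@(o[:2]-HK[:2]))/(n@d); P=o+k*d; r=P[:2]-HK[:2]; return round(c*r[0]+s*r[1],1),round(P[2],1)
for n,uv in(('eye',(256.1,150.0)),('tiptop',(257.4,136.3)),('bendlow',(258.7,144.3)),('posttop',(265.2,126.8)),('bar mid',(262.2,137.5))):
    print(n,[inplane(uv,y) for y in(-5,0,5)])
o,d=ray('side',[(258,148)]); print(d,np.degrees(HK[2]))
e=eyenow(); print(ctrl.get_obs()['ee_pos'],ctrl.get_obs()['orientation'])
"
```

```text
eye [(np.float64(-124.2), np.float64(196.0)), (np.float64(-108.6), np.float64(186.1)), (np.float64(-92.9), np.float64(176.3))]
tiptop [(np.float64(-108.9), np.float64(238.9)), (np.float64(-93.0), np.float64(229.6)), (np.float64(-77.2), np.float64(220.4))]
bendlow [(np.float64(-95.0), np.float64(201.3)), (np.float64(-79.0), np.float64(191.6)), (np.float64(-62.9), np.float64(181.8))]
posttop [(np.float64(-18.7), np.float64(228.0)), (np.float64(-1.6), np.float64(218.7)), (np.float64(15.6), np.float64(209.3))]
bar mid [(np.float64(-54.4), np.float64(205.4)), (np.float64(-37.8), np.float64(195.7)), (np.float64(-21.2), np.float64(186.0))]
[[ 0.4815513   0.72412999 -0.51484321]] 38.96113006889598
eye world [575.3 233.9 178.5] in hook -83.6 1.1 178.5 tilt 78.1 q [ 0.09  0.91  2.28  2.55  1.41 -1.6 ] w 13.8
[574.80927337 233.45462994 112.23808226] [-2.03280848 -0.72496467 -1.65014674]
```

The bar missed the eye and the spanner has pivoted in the grip. That fits the roughly 3 N contact I saw on the way down. I'll back off, raise the spanner, and measure the eye's real offset in the tool with both cameras.

```bash
python3 -m pendant '{"grip":[-1,-1,-1,-1,-1,-1,-1,-1],"linear":[[0,0,-8],[0,0,-12],[0,0,-15],[0,0,-15],[0,0,-15],[0,0,-15],[0,0,0],[0,0,0]],"angular":[[0,0,0],[0,0,0],[0,0,0],[0,0,0],[0,0,0],[0,0,0],[0,0,0],[0,0,0]]}'
python3 st.py
python3 - <<'E'
from look import *
for n in('top','side'):
    im=snap(n,f'{n}5.png'); print(n,proj(n,[eyenow()]).round(1))
im=cv2.imread('pics/side5.png'); hsv=cv2.cvtColor(im,cv2.COLOR_BGR2HSV)
e=proj('side',[eyenow()])[0].astype(int); y,x=e[1]-12,e[0]-14
print(x,y); 
for r in range(y,y+26): print(r,im[r,x:x+26,2]-0, )
E
```

```text
t: 14.17
ee_pos: [513.8, 183.0, 128.8]
orientation: [-2.035, -0.722, -1.65]
ft_force: [0.7, -0.2, -1.3]
width: 13.5
grasp_force: 30.0
eye world [514.3 183.5 195.1] in hook -162.8 0.2 195.1 tilt 78.1 q [-0.07  0.92  2.42  2.41  1.51 -1.7 ] w 13.5
[ 0.7 -0.2 -1.3] [-0.39  0.57  0.02]
eye world [514.8 183.9 195.1] in hook -162.1 0.2 195.1 tilt 78.1 q [-0.07  0.92  2.41  2.41  1.51 -1.7 ] w 13.5
top [[222.9 196.9]]
eye world [515.  184.3 195.1] in hook -161.7 0.4 195.1 tilt 78.1 q [-0.07  0.92  2.41  2.41  1.51 -1.7 ] w 13.6
side [[251.  155.7]]
eye world [515.  184.3 195.1] in hook -161.7 0.4 195.1 tilt 78.1 q [-0.07  0.92  2.41  2.41  1.51 -1.7 ] w 13.6
237 143
143 [ 93  92  92  91  91  91  92  92  91  91  92  91  91  90  90  90  90  87
  82  90  92  36  48 117 221 248]
144 [ 92  92  92  92  93  92  91  92  91  92  91  91  92  91  90  91  88  85
  85 166 208  73  72 196 255 247]
145 [ 92  92  92  92  92  92  91  91  91  91  91  91  91  90  90  90  88  78
 129 231 251 199 169 237 251 245]
146 [ 92  92  92  92  92  92  91  90  91  92  91  91  91  90  90  88  83  86
 192 254 250 250 250 2
[... 1753 characters left out ...]

 246 246 245 244 241 242 247 245]
163 [ 89  89  89  88  86  88  93  97  94  82  79  79  79  77 149 240 249 246
 245 245 246 245 244 243 246 245]
164 [ 89  90  88  77  70  96  98  98  89  76  80  81  79  77 147 237 249 246
 245 245 246 246 245 244 245 244]
165 [ 90  89  85  66  73 101 101  95  80  80  79  80  79  77 141 233 248 246
 246 245 246 245 246 245 245 242]
166 [ 92  99  89  62  92 102 100  93  78  80  81  80  80  80 135 225 246 246
 246 246 245 246 246 246 246 243]
167 [ 99 105  88  74 104 103  97  79  80  80  80  80  80  82 112 193 239 243
 246 246 246 247 248 248 249 243]
168 [106  97  82  93 104 104  95  78  81  80  80  81  81  80 114 196 236 236
 243 248 249 248 250 251 245 208]
```

Run:
```python
from plan import *
from scipy.optimize import least_squares
obs=[([574.81,233.45,112.24],[-2.0328,-.72496,-1.65015],(256.1,150.0)),([514.2,183.6,128.8],[-2.035,-.722,-1.65],(249.0,158.7))]
def eye(d,s,p,r): return np.array(p)+Rn.from_rotvec(r).apply(np.array([0,0,-13])+s*np.array([np.cos(d),0,-np.sin(d)]))
for d in (0,10,20,30,40):
    print(d,[ (proj('side',[eye(np.radians(d),65,p,r)])[0]-u).round(1).tolist() for p,r,u in obs])
f=lambda q: np.concatenate([proj('side',[eye(q[0],q[1],p,r)])[0]-u for p,r,u in obs])
r=least_squares(f,[.2,65]); print(np.degrees(r.x[0]),r.x[1],r.fun)
```

```text
0 [[1.9, -1.7], [2.0, -2.9]]
10 [[0.9, -0.4], [0.9, -1.5]]
20 [[-0.1, 1.4], [-0.2, 0.4]]
30 [[-1.0, 3.7], [-1.2, 2.9]]
40 [[-1.9, 6.4], [-2.2, 5.8]]
18.692928097225394 67.5642665264719 [ 0.03881686  0.50247623 -0.06430902 -0.48251536]
```

The camera fit says the spanner pivoted about 17° back in the grip. The far rim must have landed on the tip, so the dark blob I took for the tip was partly the post's shadow. I'll use the corrected eye offset and aim for a tip about 12 mm closer to the post.

```bash
sed -i 's/EYE=np.array(\[65.,0,-13\])/EYE=np.array([62.2,0,-32.])/' plan.py
python3 -m pendant '{"grip":[-1,-1,-1,-1,-1,-1,-1,-1,-1,-1,-1,-1],"linear":[[15,0,0],[20,0,0],[20,0,0],[20,0,0],[0,0,0],[0,0,0],[0,0,0],[0,0,0],[0,0,0],[0,0,0],[0,0,0],[0,0,0]],"angular":[[0,0,0],[0,0,0],[0,0,0],[0,0,0],[0,-0.05,0],[0,-0.05,0],[0,-0.05,0],[0,-0.05,0],[0,-0.05,0],[0,-0.05,0],[0,-0.05,0],[0,-0.05,0]]}'
python3 -m pendant '{"grip":[-1,-1,-1,-1,-1,-1,-1,-1,-1,-1,-1,-1],"linear":[[0,0,0],[0,0,0],[0,0,0],[0,0,0],[0,0,0],[0,0,0],[0,0,0],[0,0,0],[0,0,0],[0,0,0],[0,0,0],[0,0,0]],"angular":[[0,-0.05,0],[0,-0.05,0],[0,-0.05,0],[0,-0.05,0],[0,-0.05,0],[0,-0.05,0],[0,-0.05,0],[0,-0.05,0],[0,-0.05,0],[0,-0.03,0],[0,0,0],[0,0,0]]}'
python3 st.py -125 1.5 255 28
```

```text
t: 15.27
ee_pos: [526.0, 194.4, 202.8]
orientation: [-2.393, -0.854, -1.25]
ft_force: [-0.4, 0.0, -0.7]
width: 13.7
grasp_force: 30.0
t: 16.27
ee_pos: [524.4, 197.0, 201.9]
orientation: [-2.692, -0.968, -0.741]
ft_force: [-0.6, 0.0, -1.0]
width: 13.8
grasp_force: 30.0
eye world [553.  220.3 261.3] in hook -109.5 4.5 261.3 tilt 30.9 q [0.2  0.22 2.13 0.69 0.4  0.49] w 13.8
[-0.6  0.  -1. ] [-0.25  0.4  -0.  ]
[-18.1   2.7  -5.8] [-0.011 -0.051  0.007]
```

```bash
python3 -m pendant '{"grip":[-1,-1,-1,-1],"linear":[[-9,1.3,-3],[-9,1.4,-3],[0,0,0],[0,0,0]],"angular":[[-0.01,-0.025,0.007],[0,-0.025,0],[0,0,0],[0,0,0]]}'
python3 st.py -95 1.5 240 28
python3 - <<'E'
from look import *
n='top'; x,y,w,h=184,150,50,37; im=ctrl.get_image(n); cv2.imwrite('pics/t6full.png',im[:,:,::-1]); im=cv2.resize(im[y:y+h,x:x+w,::-1],None,fx=16,fy=16,interpolation=cv2.INTER_CUBIC)
e=eyenow(); R=Rn.from_rotvec(ctrl.get_obs()['orientation']).as_matrix(); d=np.radians(17); ax=R@[np.cos(d),0,-np.sin(d)]; ay=R[:,1]
def dr(P,c): cv2.polylines(im,[np.int32((proj(n,P)-[x,y]+.5)*16)],False,c,1)
a=np.linspace(0,6.3,40)[:,None]; dr(e+17*np.cos(a)*ax+17*np.sin(a)*ay,(0,0,255)); dr(e+11*np.cos(a)*ax+11*np.sin(a)*ay,(0,0,255))
dr([hookpt(-8,195),hookpt(-70,189),hookpt(-88,222)],(0,255,0))
cv2.imwrite('pics/s6.png',im); print(proj(n,[e]))
E
```

```text
t: 16.6
ee_pos: [511.4, 182.4, 197.6]
orientation: [-2.735, -0.965, -0.682]
ft_force: [1.0, -0.7, -1.0]
width: 13.5
grasp_force: 30.0
eye world [542.5 207.3 255. ] in hook -125.8 1.0 255.0 tilt 28.0 q [0.19 0.2  2.14 0.57 0.42 0.61] w 13.5
[ 1.  -0.7 -1. ] [-0.26  0.35  0.04]
[20.2 -0.4 27.7] [-0.001 -0.    -0.002]
eye world [542.8 207.4 255.1] in hook -125.6 0.9 255.1 tilt 28.0 q [0.19 0.2  2.14 0.57 0.42 0.61] w 13.5
[[213.04268803 184.80050896]]
```

View pics/s6.png

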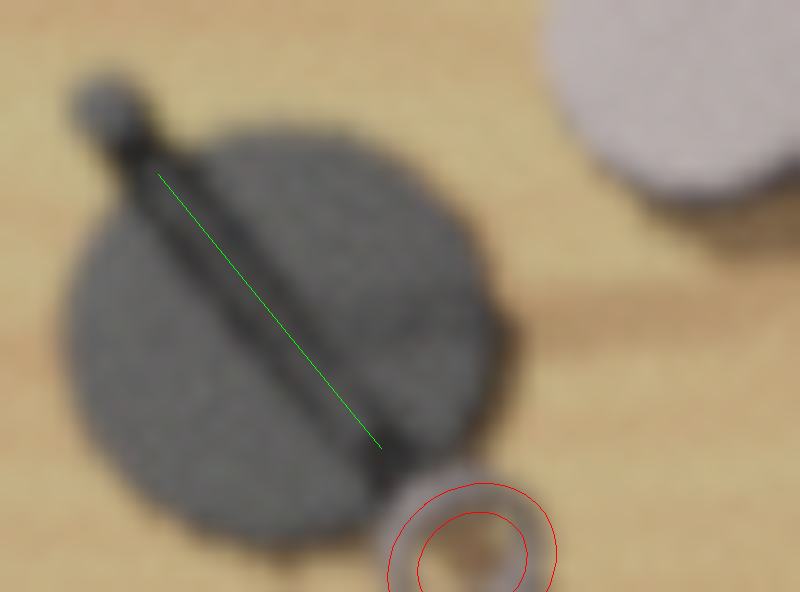

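The ring sits at about (466,550) in the crop, 3 to 4 mm further along the bar direction than the arm's own kinematics say. The bar ends near (385,455). I'll aim for a tip at about -89 mm along the bar in robot coordinates and descend with force checks.

```bash
python3 -m pendant '{"grip":[-1,-1,-1,-1,-1,-1],"linear":[[8.3,-0.3,13.1],[8.3,-0.2,13.2],[0,0,4],[0,0,4],[0,0,0],[0,0,0]],"angular":[[0,0,0],[0,0,0],[0,0,0],[0,0,0],[0,0,0],[0,0,0]]}' | grep ft; python3 st.py
for i in 1 2 3; do python3 -m pendant '{"grip":[-1,-1,-1,-1],"linear":[[0,0,2.5],[0,0,2.5],[0,0,0],[0,0,0]],"angular":[[0,0,0],[0,0,0],[0,0,0],[0,0,0]]}' | grep ft; python3 st.py;  done
```

```text
ft_force: [-0.4, 0.0, -1.5]
eye world [566.  226.7 232.3] in hook -95.4 1.3 232.3 tilt 27.9 q [0.23 0.28 2.1  0.59 0.38 0.61] w 13.7
[-0.4  0.  -1.5] [-0.21  0.37 -0.04]
ft_force: [-0.4, -0.8, -1.2]
eye world [568.3 228.3 228.3] in hook -92.6 1.0 228.3 tilt 28.0 q [0.23 0.29 2.09 0.6  0.37 0.6 ] w 13.3
[-0.4 -0.8 -1.2] [-0.22  0.41 -0.02]
ft_force: [0.2, 1.3, -1.0]
eye world [570.2 229.9 223.6] in hook -90.2 1.1 223.6 tilt 28.0 q [0.23 0.31 2.09 0.62 0.36 0.59] w 13.9
[ 0.2  1.3 -1. ] [-0.22  0.34 -0.04]
ft_force: [-0.6, -0.9, -1.5]
eye world [572.  231.3 219.2] in hook -87.8 1.1 219.2 tilt 28.0 q [0.24 0.32 2.09 0.63 0.35 0.58] w 13.5
[-0.6 -0.9 -1.5] [-0.14  0.36  0.02]
```

```bash
cat > ring.py <<'E'
from plan import *
def ring(n='top',im=None):
    """offset in pixels between the seen ring and the one predicted from the arm"""
    im=ctrl.get_image(n) if im is None else im
    hsv=cv2.cvtColor(im,cv2.COLOR_RGB2HSV).astype(float); m=hsv[...,2]-1.5*hsv[...,1]
    o=ctrl.get_obs(); R=Rn.from_rotvec(o['orientation']).as_matrix(); e=o['ee_pos']+R@EYE; d=np.radians(17); ax=R@[np.cos(d),0,-np.sin(d)]; ay=R[:,1]
    P=lambda r: proj(n,[e+r*(np.cos(a)*ax+np.sin(a)*ay) for a in np.arange(0,6.28,.1) if abs(a-3.14)>.5])
    best=[]
    S=lambda q,dx,dy: map_coordinates(m,[q[:,1]+dy,q[:,0]+dx],order=1).mean()
    A,B,D=P(14),P(21),P(6)
    for dx in np.arange(-5,5.1,.25):
        for dy in np.arange(-5,5.1,.25): best.append((2*S(A,dx,dy)-S(B,dx,dy)-S(D,dx,dy),dx,dy))
    b=max(best); print(n,'ring offset',b, 'pred',proj(n,[e])[0].round(1)); return im
from scipy.ndimage import map_coordinates
if __name__=='__main__': ring()
E
python3 ring.py
python3 -m pendant '{"grip":[-1,-1,-1,-1,-1],"linear":[[0,0,2.5],[0,0,2.5],[0,0,2.5],[0,0,0],[0,0,0]],"angular":[[0,0,0],[0,0,0],[0,0,0],[0,0,0],[0,0,0]]}' | grep ft; python3 st.py; python3 ring.py
```

```text
top ring offset (np.float64(68.55115549413273), np.float64(-1.0), np.float64(-1.0)) pred [207.2 177.9]
ft_force: [0.3, -0.3, -0.9]
eye world [574.8 233.6 212.5] in hook -84.3 1.1 212.5 tilt 28.0 q [0.24 0.33 2.09 0.65 0.34 0.56] w 13.2
[ 0.3 -0.3 -0.9] [-0.2   0.38  0.01]
top ring offset (np.float64(54.695673154423204), np.float64(-0.75), np.float64(-0.5)) pred [206.8 177.4]
```

```bash
for i in 1 2; do python3 -m pendant '{"grip":[-1,-1,-1,-1],"linear":[[0,0,2.5],[0,0,2.5],[0,0,0],[0,0,0]],"angular":[[0,0,0],[0,0,0],[0,0,0],[0,0,0]]}' | grep ft; python3 st.py; python3 ring.py; done
python3 - <<'E'
from h import *
im=snap('top','t7.png'); g=cv2.cvtColor(im,cv2.COLOR_RGB2GRAY); print('cols 196-215')
for v in range(168,188): print(v,g[v,196:216])
E
```

```text
ft_force: [-0.3, -0.8, -1.1]
eye world [576.6 235.  208.2] in hook -82.0 1.1 208.2 tilt 28.0 q [0.24 0.35 2.09 0.66 0.33 0.54] w 13.5
[-0.3 -0.8 -1.1] [-0.2   0.37 -0.  ]
top ring offset (np.float64(43.17655299488874), np.float64(-0.75), np.float64(-0.5)) pred [206.6 177.2]
ft_force: [0.2, 0.2, -0.9]
eye world [578.4 236.5 203.7] in hook -79.6 1.1 203.7 tilt 28.0 q [0.24 0.36 2.08 0.68 0.32 0.53] w 13.5
[ 0.2  0.2 -0.9] [-0.26  0.33  0.05]
top ring offset (np.float64(40.71189744202313), np.float64(-1.0), np.float64(-1.0)) pred [206.4 176.9]
cols 196-215
168 [ 80  64  65  68  69  61  69  85  90  88  89  86  85  83  82  80  80  76
  89 128]
169 [90 76 55 61 71 63 61 72 83 83 84 82 80 83 78 79 78 75 71 99]
170 [96 90 66 55 64 68 66 66 82 87 87 85 79 81 80 79 79 76 65 73]
171 [ 97  93  83  69  58  70  78  85 105 111 109 104  93  83  84  86  82  77
  66  66]
172 [ 97  96  94  85  73  70  93 119 125 125 112 105  96  89  88  90  90  85
  66  72]
173 [ 95  99  95  92  86  89 119 136 125 106  93  92  92  91  87  88  88  84
  69  82]
174 [ 96  96  97  95  94 108 128 125 104  87  75  77  84  88
[... 457 characters left out ...]
171]
180 [ 98  97  95  95  93  95  95  91  96 107 111 110  93  80  82  81  89 121
 161 173]
181 [ 92  91  93  89  93  94  93  90  91  94  92  86  89  86  82  84  87 115
 150 170]
182 [ 87  88  92  91  89  90  89  84  83  77  72  76  88  96  91  81  84  96
 125 162]
183 [110 101  95  88  85  81  80  78  73  75  83  89 107 117 106  85  82  85
 110 149]
184 [149 142 133 113 101  90  89  99 103 102 111 121 143 147 128 104  84  87
  95 121]
185 [170 168 166 149 140 120 121 139 145 144 147 153 165 165 149 119  93  85
  86  95]
186 [172 174 170 167 164 152 152 165 169 168 168 167 171 171 161 137 107  91
  88  81]
187 [171 168 170 172 171 166 164 169 171 171 171 170 169 170 164 147 119 100
  84  82]
```

The bar strip inside the hole at (205,176) keeps its original grey values, while the ring now covers the bar behind it. There is no force and no further pivot, so the bar is through the eye. I'll follow the bend while tilting upright.

```bash
python3 st.py -76 2 196 38 -72 2 190 50 -70 2 185 62
```

```text
eye world [578.4 236.5 203.9] in hook -79.6 1.1 203.9 tilt 28.0 q [0.24 0.36 2.08 0.68 0.32 0.53] w 13.4
[-0.1  0.3 -0. ] [-0.25  0.38  0.01]
[ 6.  -0.9 19. ] [ 0.     0.175 -0.001]
[ 7.5  0.  19.4] [-0.     0.209 -0.   ]
[ 5.5  0.  17. ] [ 0.     0.209 -0.   ]
```

```bash
python3 -m pendant '{"grip":[-1,-1,-1,-1,-1,-1,-1,-1],"linear":[[1,-0.2,3.2],[1,-0.2,3.2],[1,-0.2,3.2],[1,-0.1,3.2],[1,-0.1,3.1],[1,-0.1,3.1],[0,0,0],[0,0,0]],"angular":[[0,0.029,0],[0,0.029,0],[0,0.029,0],[0,0.029,0],[0,0.029,0],[0,0.029,0],[0,0,0],[0,0,0]]}' | grep ft; python3 st.py  -72 2 190 50 -70 2 185 62; python3 ring.py
```

```text
ft_force: [-0.0, -0.3, -0.5]
eye world [581.1 239.9 196.8] in hook -75.4 2.0 196.8 tilt 37.7 q [ 0.22  0.41  2.16  1.68  0.28 -0.49] w 13.8
[-0.  -0.3 -0.5] [-0.24  0.46  0.01]
[ 6.8  0.2 20. ] [ 0.     0.215 -0.002]
[ 5.5  0.  17. ] [ 0.     0.209 -0.   ]
top ring offset (np.float64(29.644048286795083), np.float64(-0.25), np.float64(-1.25)) pred [205.6 176.4]
```

```bash
python3 -m pendant '{"grip":[-1,-1,-1,-1,-1,-1,-1,-1,-1],"linear":[[1,0,2.9],[1,0,2.9],[1,0,2.9],[1,0,2.9],[1,0,2.8],[1,0,2.8],[0.8,0,2.8],[0,0,0],[0,0,0]],"angular":[[0,0.03,0],[0,0.03,0],[0,0.03,0],[0,0.03,0],[0,0.03,0],[0,0.03,0],[0,0.03,0],[0,0,0],[0,0,0]]}' | grep ft; python3 st.py -70 2 185 62
```

```text
ft_force: [-1.2, -0.4, -1.7]
eye world [584.9 243.4 191.7] in hook -70.3 2.4 191.7 tilt 49.7 q [ 0.18  0.52  2.22  2.36  0.54 -1.2 ] w 13.5
[-1.2 -0.4 -1.7] [-0.35  0.46 -0.01]
[ 3.3  0.5 17.1] [-0.001  0.215 -0.002]
```

```bash
python3 -m pendant '{"grip":[-1,-1,-1,-1,-1,-1,-1,-1,-1],"linear":[[0.8,0,2.4],[0.8,0,2.4],[0.8,0,2.4],[0.8,0,2.4],[0.8,0,2.4],[0.8,0,2.5],[0.7,0,2.5],[0,0,0],[0,0,0]],"angular":[[0,0.03,0],[0,0.03,0],[0,0.03,0],[0,0.03,0],[0,0.03,0],[0,0.03,0],[0,0.03,0],[0,0,0],[0,0,0]]}' | grep ft; python3 st.py -70 2 180 70
```

```text
ft_force: [1.0, -0.0, -0.8]
eye world [587.  245.1 188.4] in hook -67.5 2.4 188.4 tilt 61.7 q [ 0.16  0.67  2.25  2.54  0.89 -1.42] w 13.6
[ 1.  -0.  -0.8] [-0.38  0.52  0.01]
[-3.3  0.6 10.4] [-0.001  0.144 -0.002]
```

```bash
for i in 1 2 3; do python3 -m pendant '{"grip":[-1,-1,-1,-1],"linear":[[-1.8,0,0.9],[0,0,0],[0,0,0],[0,0,0]],"angular":[[0,0,0],[0,0,0],[0,0,0],[0,0,0]]}' | grep ft; done; python3 st.py
```

```text
ft_force: [1.1, 0.7, -1.5]
ft_force: [-0.1, 0.7, -1.7]
ft_force: [0.1, -0.0, -1.1]
eye world [586.8 244.5 182.4] in hook -68.0 2.1 182.4 tilt 61.8 q [ 0.16  0.68  2.25  2.55  0.9  -1.44] w 13.7
[ 0.1 -0.  -1.1] [-0.38  0.54  0.05]
```

```bash
for i in 1 2 3; do python3 -m pendant '{"grip":[-1,-1,-1],"linear":[[-0.9,0,0.45],[0,0,0],[0,0,0]],"angular":[[0,0,0],[0,0,0],[0,0,0]]}' | grep ft; done; python3 st.py
python3 - <<'E'
from h import *
im=snap('side','s8.png'); g=cv2.cvtColor(im,cv2.COLOR_RGB2GRAY); print('cols 248-272')
for v in range(126,160): print(v,g[v,248:272])
E
```

```text
ft_force: [-0.2, 0.6, -1.5]
ft_force: [0.4, 0.2, -1.5]
ft_force: [0.9, 0.6, 0.2]
eye world [586.9 244.5 179.8] in hook -67.9 2.0 179.8 tilt 61.9 q [ 0.16  0.69  2.25  2.55  0.91 -1.44] w 14.0
[0.9 0.6 0.2] [-0.19  0.31  0.07]
cols 248-272
126 [210 208 205 202 202 203 206 207 208 207 205 206 208 209 210 209 196 179
 188 205 211 209 208 209]
127 [212 207 207 206 203 202 204 205 208 210 209 208 207 209 212 193 108  95
  92 145 209 210 209 207]
128 [215 209 206 205 205 204 203 204 205 208 211 211 209 209 213 186  55  82
  78 115 188 210 209 210]
129 [215 211 209 205 203 204 204 204 205 206 208 210 211 210 214 188  29  39
  35 108 192 212 210 210]
130 [208 209 209 209 206 203 203 205 204 206 207 207 207 210 215 189  33  43
  38 109 194 216 212 209]
131 [189 205 206 207 208 205 203 203 203 205 206 207 207 209 212 186  56  51
  38 110 195 216 213 211]
132 [174 205 202 204 205 207 207 204 203 203 205 206 208 210 199 147  98  58
  37 109 195 218 215 213]
133 [162 208 202 199 201 205 207 208 205 204 203 205 207 212 192 102  87  47
  39 109 194 217 215 216]
134 [152 214 203 201 200 200 203 206 
[... 1940 characters left out ...]
 158 225 211 212 190  78  80  80 124 190 200 144  38  45
  37 140 220 193 117 104]
154 [ 90  89  88  85 112 183 218 212 187  79  82  78 125 195 200 144  39  44
  38 143 223 217 194 123]
155 [ 89  89  89  86 112 180 197 131 117  73  78  77 146 214 199 142  39  46
  38 140 220 218 217 215]
156 [ 88  94  99  87  98 134 135  33  43  53  54  52  75 108 128 100  41  46
  38 135 213 212 216 216]
157 [ 89 128 150  80  84  87  68  33  38  38  38  38  38  38  50  65  51  45
  37 135 213 208 211 214]
158 [102 132 123  70  72  79  51  40  43  41  40  40  38  47 108 144  95  67
  48 139 214 207 195 186]
159 [118 133  61  55  61  76  63  57  57  55  41  41  40  48  61  76 112 122
 112 150 161  68  35  37]
```

The side view's grey values show the ring at cols 255-263, rows 141-149. The bar's bend comes through its hole at (258,144) and takes the spanner's weight. I'll release and retreat.

```bash
python3 -m pendant '{"grip":[-0.4,0,0.3,0.4,0.4,0.4],"linear":[[0,0,0],[0,0,0],[0,0,0],[0,0,0],[0,0,0],[0,0,0]],"angular":[[0,0,0],[0,0,0],[0,0,0],[0,0,0],[0,0,0],[0,0,0]]}'
python3 -m pendant '{"grip":[0.4,0.4,0.4,0.4,0.4,0.4,0.4,0.4,0.4],"linear":[[0,0,-5],[0,0,-12],[0,0,-16],[0,0,-16],[0,0,-16],[0,0,-16],[0,0,-16],[0,0,0],[0,0,0]],"angular":[[0,0,0],[0,0,0],[0,0,0],[0,0,0],[0,0,0],[0,0,0],[0,0,0],[0,0,0],[0,0,0]]}'
python3 - <<'E'
from h import *
im=snap('side','s9.png'); g=cv2.cvtColor(im,cv2.COLOR_RGB2GRAY); print('cols 248-272')
for v in range(136,196,2): print(v,g[v,248:272])
E
```

```text
t: 24.0
ee_pos: [585.8, 243.8, 109.5]
orientation: [-2.297, -0.811, -1.375]
ft_force: [1.1, 0.7, 0.4]
width: 50.3
grasp_force: 0.0
t: 24.75
ee_pos: [519.1, 189.4, 155.9]
orientation: [-2.298, -0.809, -1.376]
ft_force: [-0.3, -1.1, 0.2]
width: 61.2
grasp_force: 0.0
cols 248-272
136 [202 203 206 204 200 198 198 199 190 160 171 205 209 184 105  78  43  47
  41 107 188 208 206 206]
138 [205 204 204 204 206 206 203 203 178  58  69 157 188 104  82  59  44  47
  41 106 188 212 208 204]
140 [209 208 208 206 205 205 209 212 193  99  51  95 122 108 132 149  41  46
  42 109 191 199 150 114]
142 [204 208 210 210 209 209 198 147  65  54  40  53  79 127 172 138  41  47
  39 137 220 196 109  45]
144 [202 201 203 206 211 215 188  76 159 193  61  63 160 197  84  75  43  47
  40 132 211 193 110  48]
146 [209 207 203 202 204 208 186  72 119 198 215 212 212 198 126  68  50  47
  40 134 211 188 107  47]
148 [207 209 210 208 206 204 205 187 111 103 131 122 108  83  94  95  43  47
  40 137 216 193 105  49]
150 [210 211 208 206 209 209 207 207 187 103  77  77 105 180 212 150  40  46
  41 139 217 187 110 102
[... 1567 characters left out ...]
 207 194 112  64  49  48  53  57  53  54  48  47  46  45
  43  72 104  85  74  66]
184 [204 201 198 196 197 200 207 192 126 115  77  72  63  56  53  53  53  53
  53  51  52  53  56  69]
186 [212 209 205 203 200 198 198 199 201 209 215 192 111 114 112 118 130 130
 127 124 158 209 215 217]
188 [210 212 212 209 205 203 201 201 200 202 178 106 112 110 157 213 207 206
 210 211 209 205 199 197]
190 [206 208 211 212 212 210 207 205 206 184 102 107 105 155 213 210 207 205
 203 202 207 210 210 207]
192 [205 205 205 210 213 215 214 213 189 104 108 105 153 208 202 199 202 207
 207 206 203 200 204 211]
194 [213 208 207 184  99 103 160 198 110 115 115 101 121 178 171 170 167 165
 169 186 207 206 204 201]
```

The spanner hangs on the bar with its shank plumb at cols 257-260. I'll bring the tool back upright clear of the hook, then re-measure the cover and the now free opening.

```bash
python3 -m pendant '{"grip":[0.4,0.4,0.4,0.4,0.4,0.4,0.4,0.4,0.4,0.4,0.4,0.4],"linear":[[0,0,-20],[17,0,-15],[17,0,-15],[17,0,-10],[0,0,0],[0,0,0],[0,0,0],[0,0,0],[0,0,0],[0,0,0],[0,0,0],[0,0,0]],"angular":[[0,0,0],[0,0,0],[0,0,0],[0,0,0],[0,-0.07,0],[0,-0.07,0],[0,-0.07,0],[0,-0.07,0],[0,-0.07,0],[0,-0.07,0],[0,-0.07,0],[0,-0.07,0]]}'
python3 -m pendant '{"grip":[0.4,0.4,0.4,0.4,0.4,0.4,0.4,0.4,0.4,0.4],"linear":[[0,0,0],[0,0,0],[0,0,0],[0,0,0],[0,0,0],[0,0,0],[0,0,0],[0,0,0],[0,0,0],[0,0,0]],"angular":[[0,-0.07,0],[0,-0.07,0],[0,-0.07,0],[0,-0.07,0],[0,-0.07,0],[0,-0.07,0],[0,-0.07,0],[0,-0.03,0],[0,0,0],[0,0,0]]}'
cat > m3.py <<'E'
from fit import *
I={n:cv2.cvtColor(snap(n,f'{n}9.png'),cv2.COLOR_RGB2GRAY).astype(float) for n in('top','side')}
def both(nm,e,p0,z0):
    for cs in(('top',),('side',)):
        p,r=fit({c:I[c] for c in cs},e,p0,z0,win=2.5); print(nm,cs,p.round(3),round(r,2))
both('housing',rect(150,120,60),[491.6,-45.3,-.11],0)
both('opening',rect(105,74,60),[490,-46,-.11],0)
both('cover',rect(96,64,14),[423.3,-251.3,.396],0)
both('rib',rect(44,14,36),[423.3,-251.3,.396],0)
E
python3 m3.py; python3 -c "
from plan import *
plan([423,-252,150],pose(.396)); print(ctrl.get_obs()['ee_pos'],ctrl.get_obs()['qpos'].round(2))"
```

```text
t: 25.8
ee_pos: [493.7, 177.1, 227.0]
orientation: [-2.623, -0.939, -0.854]
ft_force: [-0.6, -0.7, -0.0]
width: 61.2
grasp_force: 0.0
t: 26.63
ee_pos: [493.0, 178.6, 226.3]
orientation: [-2.882, -1.044, -0.202]
ft_force: [-0.6, -0.7, 0.0]
width: 61.5
grasp_force: 0.0
housing ('top',) [ 4.92799e+02 -4.58100e+01 -1.14000e-01] 0.12
housing ('side',) [ 4.90677e+02 -4.47920e+01 -1.12000e-01] 0.09
opening ('top',) [ 4.89092e+02 -4.69580e+01 -1.13000e-01] 0.09
opening ('side',) [ 4.90498e+02 -4.70370e+01 -1.42000e-01] 0.77
cover ('top',) [ 4.24608e+02 -2.52675e+02  3.89000e-01] 0.11
cover ('side',) [ 4.22968e+02 -2.51426e+02  3.96000e-01] 0.11
rib ('top',) [ 4.24467e+02 -2.51893e+02  3.70000e-01] 0.06
rib ('side',) [ 4.24599e+02 -2.50708e+02  3.83000e-01] 0.22
lin [-335.5  287.1   21.5] rows>= 10.6 then ang [-0.0426 -0.1425  0.2975] rows>= 2.7 F [-0.2 -0.3 -0.7] w 61.5 t 26.73
[492.37527441 177.84740109 226.22317429] [0.28 0.21 1.93 0.1  0.87 1.09]
```

```bash
cat > prof.py <<'E'
from fit import *
p=[491.7,-45.3,-.113]
for n in('top','side'):
    g=cv2.GaussianBlur(cv2.imread(f'pics/{n}9.png',0).astype(np.float32),(0,0),.5)
    def s(X,Y): 
        q=proj(n,T(p,np.c_[X.ravel(),Y.ravel(),0*X.ravel()+60],0)); return map_coordinates(g,[q[:,1],q[:,0]],order=3).reshape(X.shape)
    a=np.arange(-90,91,1.)
    for nm,bands in(('x',[(-30,-18),(18,30)]),('y',[(-42,-20),(-20,20),(20,42)])):
        for lo,hi in bands:
            b=np.arange(lo,hi+.1,1.); A,B=np.meshgrid(a,b); v=(s(A,B) if nm=='x' else s(B,A)).mean(0); d=np.gradient(v)
            pk=[(int(a[i]),round(float(d[i]),1)) for i in range(1,len(a)-1) if abs(d[i])>2.5 and abs(d[i])>=abs(d[i-1]) and abs(d[i])>abs(d[i+1])]
            print(n,nm,(lo,hi),pk)
E
python3 prof.py
```

```text
top x (-30, -18) [(-81, -3.6), (-74, 6.4), (-46, -3.3), (43, -3.3), (50, 5.7), (79, 3.6)]
top x (18, 30) [(-81, -3.6), (-74, 6.2), (-46, -4.9), (50, 4.8), (76, 7.1)]
top y (-42, -20) [(-84, -9.4), (-60, 4.7), (-39, 3.4), (-32, -3.6), (-17, 5.8), (17, -8.2), (24, 3.4), (29, -2.8), (35, 4.0), (60, 3.5)]
top y (-20, 20) [(-84, -9.3), (-60, 3.8), (-39, 3.4), (-32, -3.4), (-24, -3.1), (-15, 6.6), (16, -9.4), (24, 3.3), (29, -2.6), (35, 5.0), (60, 6.0)]
top y (20, 42) [(-83, -9.1), (-70, -2.6), (-60, 5.7), (-39, 3.9), (-32, -4.1), (-23, -5.4), (-14, 4.0), (16, -4.5), (23, 3.2), (35, 4.7), (72, 6.9)]
side x (-30, -18) [(-76, 16.3), (-62, -3.0), (-54, 4.7), (-48, 8.6), (-38, -14.3), (-29, 14.8), (-16, -5.4), (-10, 6.2), (-3, -12.3), (7, 14.1), (15, -27.7), (30, 11.4), (36, -11.8), (47, 12.7), (73, 4.9), (82, 2.9)]
side x (18, 30) [(-76, 15.1), (-51, -18.2), (47, 8.2), (74, 12.2)]
side y (-42, -20) [(-60, 12.7), (-37, 10.8), (-31, -6.8), (-23, 7.0), (-12, -21.4), (10, 10.7), (16, -9.8), (31, 11.1), (60, 12.4)]
side y (-20, 20) [(-60, 12.4), (-36, 7.5), (-13, -14.9), (10, 10.4), (16, -9.8), (32, 9.8), (60, 14.1)]
side y (20, 42) [(-60, 12.5), (-36, -10.2), (-2, 3.2), (11, 3.1), (17, -6.4), (32, 9.4), (60, 11.5)]
```

The displacement from cover to housing agrees between the cameras to about 0.5 mm: top gives (68.2, 206.8) and side gives (67.7, 206.6). I'll go to the cover.

```bash
python3 -m pendant '{"grip":[0,0,0,0,0],"linear":[[0,0,0],[0,0,0],[0,0,0],[0,0,0],[0,0,0]],"angular":[[-0.0107,-0.0356,0.0744],[-0.0107,-0.0356,0.0744],[-0.0107,-0.0356,0.0744],[-0.0107,-0.0356,0.0744],[0,0,0]]}' | grep ee_
python3 -c "
from plan import *
plan([423,-252.3,120],pose(.394))"
```

```text
ee_pos: [493.3, 178.1, 226.7]
lin [-229.9  370.5  107. ] rows>= 10.8 then ang [ 0.0008 -0.0003 -0.0009] rows>= 0.0 F [ 0.2 -0.1  0. ] w 43.6 t 27.15
```

```bash
python3 -m pendant '{"grip":[0,0,0,0,0,0,0,0,0,0,0,0],"linear":[[-19.2,30.9,8.9],[-19.2,30.9,8.9],[-19.2,30.9,8.9],[-19.2,30.9,8.9],[-19.2,30.9,8.9],[-19.2,30.9,8.9],[-19.2,30.9,8.9],[-19.2,30.9,8.9],[-19.2,30.9,8.9],[-19.2,30.9,8.9],[-19.1,30.8,8.9],[-19.1,30.8,8.9]],"angular":[[0,0,0],[0,0,0],[0,0,0],[0,0,0],[0,0,0],[0,0,0],[0,0,0],[0,0,0],[0,0,0],[0,0,0],[0,0,0],[0,0,0]]}' | grep ee_
python3 -m pendant '{"grip":[0,0],"linear":[[0,0,0],[0,0,0]],"angular":[[0,0,0],[0,0,0]]}' | grep ee_
python3 -c "
from plan import *
plan([423,-252.3,17],pose(.394))"
```

```text
ee_pos: [422.2, -254.6, 119.8]
ee_pos: [422.2, -254.3, 119.6]
lin [  1.4  -1.6 102.6] rows>= 2.5 then ang [ 0.0003 -0.0011 -0.0007] rows>= 0.0 F [-0.2 -0.   0.1] w 43.9 t 28.32
```

```bash
python3 -m pendant '{"grip":[0,0,0,0,0,0,0,0,0],"linear":[[1,-1,15],[0,0,18],[0,0,18],[0,0,18],[0,0,12],[0,0,8],[0,0,5],[0,0,0],[0,0,0]],"angular":[[0,0,0],[0,0,0],[0,0,0],[0,0,0],[0,0,0],[0,0,0],[0,0,0],[0,0,0],[0,0,0]]}'
python3 -c "
from plan import *
plan([423,-252.3,17],pose(.394))"
```

```text
t: 29.07
ee_pos: [424.3, -251.4, 26.6]
orientation: [3.079, 0.618, 0.002]
ft_force: [0.2, 0.3, 0.2]
width: 43.7
grasp_force: 0.0
lin [-1.6  0.3  9.6] rows>= 0.2 then ang [ 0.0012 -0.001   0.0024] rows>= 0.0 F [0.2 0.3 0.2] w 43.7 t 29.07
```

```bash
python3 -m pendant '{"grip":[0,0,0,0,0],"linear":[[-1,0,4],[0,0,3],[0,0,2],[0,0,0],[0,0,0]],"angular":[[0,0,0],[0,0,0],[0,0,0],[0,0,0],[0,0,0]]}'
python3 -m pendant '{"grip":[-0.5,-1,-1,-1,-1,-1,-1],"linear":[[0,0,0],[0,0,0],[0,0,0],[0,0,0],[0,0,0],[0,0,0],[0,0,0]],"angular":[[0,0,0],[0,0,0],[0,0,0],[0,0,0],[0,0,0],[0,0,0],[0,0,0]]}'
```

```text
t: 29.48
ee_pos: [423.1, -252.2, 17.1]
orientation: [3.08, 0.617, 0.001]
ft_force: [0.1, -0.3, 0.0]
width: 43.6
grasp_force: 0.0
t: 30.07
ee_pos: [423.2, -252.1, 17.2]
orientation: [3.08, 0.617, 0.001]
ft_force: [0.2, 0.1, 0.7]
width: 14.2
grasp_force: 30.0
```

```bash
python3 -m pendant '{"grip":[-1,-1,-1,-1,-1,-1,-1,-1,-1,-1,-1],"linear":[[0,0,-6],[0,0,-14],[0,0,-20],[0,0,-20],[0,0,-20],[0,0,-20],[0,0,0],[0,0,0],[0,0,0],[0,0,0],[0,0,0]],"angular":[[0,0,0],[0,0,0],[0,0,0],[0,0,0],[0,0,0.05],[0,0,0.0914],[0,0,0.0914],[0,0,0.0914],[0,0,0.0914],[0,0,0.0914],[0,0,0]]}'
python3 -c "
from plan import *
plan([491,-46,117],pose(-.113))"
```

```text
t: 30.98
ee_pos: [422.7, -251.9, 117.3]
orientation: [3.136, -0.18, 0.001]
ft_force: [-0.2, 0.1, -1.7]
width: 13.7
grasp_force: 30.0
lin [  44.3 -212.3    0.3] rows>= 5.2 then ang [ 0.0002 -0.0005 -0.0018] rows>= 0.0 F [-0.2  0.1 -1.7] w 13.7 t 30.98
```

```bash
python3 -m pendant '{"grip":[-1,-1,-1,-1,-1,-1,-1,-1,-1,-1,-1],"linear":[[3,-15,0],[5.6,-26,0],[5.6,-26,0],[5.6,-26,0],[5.6,-26,0],[5.6,-26,0],[5.6,-26,0],[5.6,-26,0],[2.1,-15.3,0],[0,0,0],[0,0,0]],"angular":[[0,0,0],[0,0,0],[0,0,0],[0,0,0],[0,0,0],[0,0,0],[0,0,0],[0,0,0],[0,0,0],[0,0,0],[0,0,0]]}'
cat > m4.py <<'E'
from fit import *
from plan import plan,pose,Rn
ps=[];
I={n:cv2.cvtColor(snap(n,f'{n}10.png'),cv2.COLOR_RGB2GRAY).astype(float) for n in('top','side')}
o=ctrl.get_obs(); z=o['ee_pos'][2]-17.2; R=Rn.from_rotvec(o['orientation']).as_matrix(); print('tcp',o['ee_pos'].round(1),'yaw',round(np.arctan2(R[1,0],R[0,0]),4),'F',o['ft_force'].round(1))
for n in I:
    for e,nm in((rect(96,64,14),'top edge'),([s for s in rect(96,64,14)][1:3],'two edges')):
        p,r=fit({n:I[n]},e,[o['ee_pos'][0],o['ee_pos'][1],-.113],z,win=2.5); print(n,nm,p.round(3),round(r,2),'cover-tcp',(p[:2]-o['ee_pos'][:2]).round(1))
E
python3 m4.py
```

```text
t: 31.9
ee_pos: [490.5, -45.5, 117.0]
orientation: [3.136, -0.168, 0.001]
ft_force: [-1.1, 0.1, -4.2]
width: 13.8
grasp_force: 30.0
tcp [490.3 -46.6 117. ] yaw -0.1104 F [-0.1 -0.4 -2.4]
top top edge [ 4.84886e+02 -3.56440e+01 -3.86000e-01] 0.09 cover-tcp [-5.4 10.9]
top two edges [ 4.96304e+02 -4.30840e+01 -4.50000e-02] 0.05 cover-tcp [6.  3.5]
side top edge [ 4.89412e+02 -4.55080e+01 -8.50000e-02] 0.16 cover-tcp [-0.8  1.1]
side two edges [ 4.84889e+02 -4.47140e+01 -9.20000e-02] 0.26 cover-tcp [-5.4  1.9]
```

The side camera says the cover has to go about (+1.3, +0.7) mm, which agrees with the displacement method. I'll lower it with force checks.

```bash
python3 -m pendant '{"grip":[-1,-1,-1,-1,-1,-1],"linear":[[0.9,-0.9,12],[0,0,12],[0,0,8],[0,0,4],[0,0,0],[0,0,0]],"angular":[[0,0,0],[0,0,0],[0,0,0],[0,0,0],[0,0,0],[0,0,0]]}' | grep -E 'ee_|ft'
python3 -m pendant '{"grip":[-1,-1,-1],"linear":[[0,0,0],[0,0,0],[0,0,0]],"angular":[[0,0,0],[0,0,0],[0,0,0]]}' | grep -E 'ee_|ft'
python3 -c "
from plan import *
plan([491.2,-45.6,77],pose(-.113))"
```

```text
ee_pos: [491.6, -45.7, 81.1]
ft_force: [0.8, 0.2, -2.9]
ee_pos: [492.1, -45.3, 81.6]
ft_force: [0.5, -0.5, -2.8]
lin [-0.9  0.4  4.6] rows>= 0.1 then ang [ 0.0005 -0.0019  0.0016] rows>= 0.0 F [ 0.5 -0.5 -2.8] w 13.8 t 32.75
```

```bash
for i in 1 2 3 4; do python3 -m pendant '{"grip":[-1,-1,-1],"linear":[[0,0,2],[0,0,0],[0,0,0]],"angular":[[0,0,0],[0,0,0],[0,0,0]]}' | grep -E 'ee_|ft'; done; python3 -c "
from plan import *
print(ctrl.get_obs()['moment'])"
```

```text
ee_pos: [491.7, -45.2, 79.1]
ft_force: [0.3, 0.4, -2.8]
ee_pos: [491.6, -45.2, 76.9]
ft_force: [0.2, -0.4, -2.9]
ee_pos: [491.6, -45.2, 74.9]
ft_force: [0.6, -1.1, -2.8]
ee_pos: [491.6, -45.3, 73.0]
ft_force: [0.1, -0.5, -3.3]
[ 0.07632131  0.08181079 -0.06172596]
```

```bash
for i in 1 2 3 4; do python3 -m pendant '{"grip":[-1,-1,-1],"linear":[[0,0,1.5],[0,0,0],[0,0,0]],"angular":[[0,0,0],[0,0,0],[0,0,0]]}' | grep -E 'ee_|ft'; done; python3 -c "
from plan import *
print(ctrl.get_obs()['moment'])"
```

```text
ee_pos: [491.7, -45.2, 71.5]
ft_force: [-0.2, -0.9, -3.5]
ee_pos: [491.3, -45.2, 70.0]
ft_force: [-1.7, 0.6, -2.0]
ee_pos: [491.5, -45.2, 68.6]
ft_force: [-3.3, 1.5, 1.6]
ee_pos: [492.0, -45.3, 67.3]
ft_force: [-1.8, 0.6, 4.1]
[ 0.01338232  0.51345385 -0.00741177]
```

```bash
for i in 1 2 3 4; do python3 -m pendant '{"grip":[-1,-1,-1],"linear":[[-0.2,0,1],[0,0,0],[0,0,0]],"angular":[[0,0,0],[0,0,0],[0,0,0]]}' | grep -E 'ee_|ft'; done; python3 -c "
from plan import *
print(ctrl.get_obs()['moment'])"
```

```text
ee_pos: [492.2, -45.3, 66.5]
ft_force: [-1.6, 1.2, 6.1]
ee_pos: [492.4, -45.4, 65.6]
ft_force: [-1.9, 0.4, 5.1]
ee_pos: [491.5, -45.2, 64.0]
ft_force: [-0.8, 0.2, -0.8]
ee_pos: [491.6, -45.3, 63.2]
ft_force: [1.5, -0.0, 0.6]
[-0.04137899  0.03006779 -0.03225394]
```

```bash
for i in 1 2; do python3 -m pendant '{"grip":[-1,-1,-1],"linear":[[0,0,0.8],[0,0,0],[0,0,0]],"angular":[[0,0,0],[0,0,0],[0,0,0]]}' | grep -E 'ee_|ft'; done
python3 -m pendant '{"grip":[-0.8,-0.5,-0.3,-0.3,-0.3],"linear":[[0,0,0],[0,0,0],[0,0,0],[0,0,0],[0,0,0]],"angular":[[0,0,0],[0,0,0],[0,0,0],[0,0,0],[0,0,0]]}'
```

```text
ee_pos: [491.7, -45.3, 63.2]
ft_force: [-1.8, 0.2, 11.9]
ee_pos: [491.7, -45.3, 63.2]
ft_force: [-4.9, 0.8, 22.5]
t: 36.67
ee_pos: [490.8, -45.2, 61.2]
orientation: [3.136, -0.175, 0.001]
ft_force: [0.2, 0.4, 0.5]
width: 30.1
grasp_force: 0.0
```

The cover snapped past the jaws and sat solid on the ledge under 22 N at the expected height. I'll lift off, shut the fingers and press once on the rib's top to confirm.

```bash
python3 -m pendant '{"grip":[-0.3,-0.3,-0.3,-1,-1,-1,-1,-1],"linear":[[0,0,-10],[0,0,-15],[0,0,-15],[0,0,0],[0,0,0],[0,0,0],[0,0,0],[0,0,0]],"angular":[[0,0,0],[0,0,0],[0,0,0],[0,0,0],[0,0,0],[0,0,0],[0,0,0],[0,0,0]]}' | grep -E 'ee_|ft|wid'
python3 -m pendant '{"grip":[-1,-1,-1,-1,-1],"linear":[[0,0,8],[0,0,6],[0,0,3],[0,0,0],[0,0,0]],"angular":[[0,0,0],[0,0,0],[0,0,0],[0,0,0],[0,0,0]]}' | grep -E 'ee_|ft|wid'
for i in 1 2 3; do python3 -m pendant '{"grip":[-1,-1,-1],"linear":[[0,0,1],[0,0,0],[0,0,0]],"angular":[[0,0,0],[0,0,0],[0,0,0]]}' | grep -E 'ee_|ft'; done
```

```text
ee_pos: [490.4, -45.1, 100.8]
ft_force: [0.1, 0.8, -0.4]
width: 1.9
ee_pos: [490.6, -45.1, 83.9]
ft_force: [-0.7, -1.2, 0.3]
width: 0.1
ee_pos: [491.1, -45.2, 83.6]
ft_force: [-0.0, -0.3, -0.1]
ee_pos: [491.0, -45.1, 82.6]
ft_force: [0.5, -0.2, -0.3]
ee_pos: [491.1, -45.2, 82.3]
ft_force: [-2.7, 0.4, 10.9]
```

```bash
python3 -m pendant '{"grip":[-1,-1,-1],"linear":[[0,0,0.8],[0,0,0],[0,0,0]],"angular":[[0,0,0],[0,0,0],[0,0,0]]}' | grep -E 'ee_|ft'
python3 -m pendant '{"grip":[-1,-1,-1,-1,-1,-1,-1,-1,-1],"linear":[[0,0,-10],[0,0,-20],[0,0,-30],[0,30,-20],[0,35,0],[0,35,0],[0,35,0],[0,0,0],[0,0,0]],"angular":[[0,0,0],[0,0,0],[0,0,0],[0,0,0],[0,0,0],[0,0,0],[0,0,0],[0,0,0],[0,0,0]]}' | grep -E 't:|ee_|ft'
python3 - <<'E'
from fit import *
I={n:cv2.cvtColor(snap(n,f'{n}11.png'),cv2.COLOR_RGB2GRAY).astype(float) for n in('top','side')}
for n in I:
    for e,nm in((rect(96,64,60),'cover'),(rect(150,120,60),'housing')):
        p,r=fit({n:I[n]},e,[491,-45.5,-.113],0,win=2); print(n,nm,p.round(3),round(r,2))
def c(n,x,y): return cv2.resize(cv2.imread(f'pics/{n}11.png')[y:y+75,x:x+50],None,fx=8,fy=8,interpolation=cv2.INTER_CUBIC)
a=np.hstack([c('side',262,190),c('side',238,120)]); cv2.imwrite('pics/fin.png',a)
E
```

```text
ee_pos: [491.1, -45.2, 82.2]
ft_force: [-5.7, 0.0, 19.8]
t: 39.5
ee_pos: [475.6, -180.8, 161.0]
ft_force: [-1.0, 1.0, 0.3]
top cover [ 4.93127e+02 -4.42280e+01 -1.06000e-01] 0.19
top housing [ 4.92665e+02 -4.58590e+01 -1.11000e-01] 0.1
side cover [ 4.91315e+02 -4.44270e+01 -1.08000e-01] 0.08
side housing [ 4.90608e+02 -4.47930e+01 -1.10000e-01] 0.09
```

View pics/fin.png

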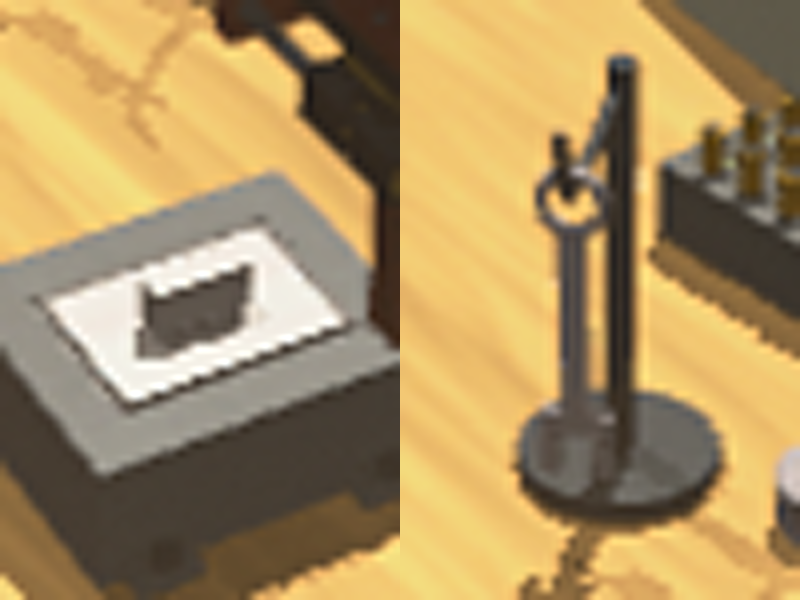

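The left panel shows the white cover flush and centred in the housing, with its plate at about (195,315). The right panel shows the spanner hanging plumb by its eye on the hook at about (572,200). The robot is clear of everything, so I'm handing in.

```bash
python3 -c "
from workcell import ctrl
print(ctrl.close_job())"
```

```text
the job is handed in; nothing more can be done
None
```

I handed the job in at about 40 s (no verdict came back): the spanner hangs plumb by its eye on the hook, though I missed the hook on the first try, and the oblong cover is pressed home in the opening, level, centred and flush.

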